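Check the lid switch of the specimen imaging case

TASK

Check the lid switch of the imaging case: swing its lid up past the balance point so that it stays wide open by itself, then lift out the slide box that leans over the switch and set it gently upright on the grey desk mat, without shifting the stamp there. Then press the switch's roller lever down just until it clicks, which it does as the lever comes level, hold it there for about a second without pushing it on past level, and let it spring back up. Leave the lid open and the other things on the desk and in the case where they are.

Things in the scene. Friction and masses are not known exactly. Their poses are not given: they have to be found in the camera images.
- case: Cream imaging case fixed to the desk: tray 200 (x) by 260 mm (y), rim 60 mm high, 150 mm high with the lid shut. Origin at the centre of its underside; z up, -x its front, +x the hinge side. Hinge axis along y through x = +100, z = 60 mm. Inside: cradle (below 55 mm) for the slide box, black switch housing at x = -35, y = -82 (top at 50 mm), a jar near x = 55, y = 98 mm.
- lid (a joint): Angle of the case's lid, rad: 0 shut, 1.9 wide open against its stop. The lid is a hollow cover 200 x 260 x 90 mm deep, about 0.4 kg. It falls shut if let go below about 1.1 rad (its balance point) and falls open by itself beyond that.
- lid_handle (a point): Grip point of the lid's black handle: an upright tab on the lid near its front edge, 14 mm thick (y), 34 wide (x), 46 tall; the point is mid width and thickness, 32 mm above the lid's top face. Lid shut: at x = -80, y = 0, z = 182 mm in the case frame, so 180 mm in front of and 122 mm above the hinge axis, about which it turns with the lid.
- slidebox_c (a point): Centre of the grey plastic slide box, 36 mm thick (its x), 120 wide (its y), 125 tall (its z, upright axis); 0.2 to 0.4 kg. It starts in the case leaning 35 degrees from vertical, top towards the case's front, hanging over the lever; its y is the case's y. It slides out of the cradle along its own z. Its top 70 mm stand free on both faces.
- mat: Grey desk mat fixed to the desk, 200 mm (x) by 240 mm (y), 4 mm thick; origin at the centre of its underside, z up. A stamp stands on its -y part, so that the +y half is free.
- lever (a joint): Angle of the switch's roller lever, rad: 0 at rest (raised 0.26 rad above level), growing as it is pressed down; 0.26 is level. It clicks (makes contact) at 0.20; beyond 0.33 is harmful overtravel; stop at 0.40. A spring returns it: about 2 N at the roller to start, 4 N at level.
- roller (a point): Centre of the white roller on the steel lever's free end: 16 mm diameter, 14 mm wide, axis along the case's x. In the case frame: pivot at x = -35, y = -52, z = 30 mm, arm 85 mm long towards +y; roller centre at x = -35, y = +30, z = 52 mm at rest, z = 30 mm with the lever level. Press straight down on its top.
- stamp_a_c (a point): Self-inking hand stamp standing on the mat, 45 x 60 x 85 mm tall, point at its centre. Leave alone.
- stamp_b_c (a point): A like stamp standing on the desk just beyond the mat's +y edge, 45 x 60 x 85 mm tall, point at its centre. Leave alone.
- jar: Small jar in the case, 36 mm diameter, 50 mm tall, origin at the centre of its underside. Leave alone.
- bottle: Clear water bottle standing beyond the mat's +x edge, 66 mm diameter, 200 mm tall, origin at the centre of its underside. Leave alone.
- mug: White cup standing beside the case's +y side, 76 mm diameter, 90 mm tall, origin at the centre of its underside. Leave alone.

How it is judged:
On the way, in this order (a step that is already met when the one before it is completed fails the run):
1. the lid stands wide open by itself, untouched (beyond 1.6 rad) (value of joint lid above 1.6 rad and contact force between each of the arm, the fingers and lid below 0.1 N), for 0.2 s.
2. the slide box stands upright on the mat, released (x of slidebox_c in the frame of mat between -0.08 and 0.08 m and y of slidebox_c in the frame of mat between -0.11 and 0.11 m and z of slidebox_c in the frame of mat between 0.055 and 0.08 m and angle between slidebox_c's own z axis and vertical below 0.12 rad and linear speed of slidebox below 0.02 m/s and contact force between the fingers and slidebox below 0.1 N), for 0.3 s.
3. the fingers hold the lever in its click range, 0.20 to 0.33 rad, for half a second (value of joint lever between 0.2 and 0.33 rad and contact force between the fingers and lever above 0.3 N), for 0.5 s.
At the end, for the whole second after the job is handed in: The lid stands open beyond 1.6 rad, the lever is back up (below 0.05 rad), and the slide box stands upright (within 0.12 rad) and still on the mat, its centre within 80 mm (x) and 110 mm (y) of the mat's centre along the mat's axes (value of joint lid above 1.6 rad and value of joint lever below 0.05 rad and x of slidebox_c in the frame of mat between -0.08 and 0.08 m and y of slidebox_c in the frame of mat between -0.11 and 0.11 m and z of slidebox_c in the frame of mat between 0.055 and 0.08 m and angle between slidebox_c's own z axis and vertical below 0.12 rad and linear speed of slidebox below 0.02 m/s); the robot touches nothing.
It fails at once if the lever is pushed into overtravel (beyond 0.33 rad) (value of joint lever above 0.33 rad).
It fails at once if the slide box is dropped or slammed down on the mat (faster than 0.45 m/s within 40 mm of it) (linear speed of slidebox above 0.45 m/s and z of slidebox_c in the frame of mat below 0.107 m and horizontal distance between slidebox_c and mat below 0.16 m).
It fails at once if a stamp, jar, bottle or cup is moved by more than 25 mm or tipped over (distance of any of stamp_a_c, stamp_b_c, jar, bottle, mug from where it was at the start of the episode above 0.025 m or angle between any of stamp_a_c, stamp_b_c, jar, bottle, mug's own z axis and vertical above 0.4 rad).
It also fails if it takes over 72 s, if anything falls off the work surface, if the arm or the gripper's body presses on something with over 40 N, if the wrist force passes 120 N, or if a joint passes its speed limit or range.

ROBOT

A 6-joint arm with a two-finger parallel gripper is mounted at the origin on the work surface. World frame = base frame: x ahead of the robot, y to its left, z up, the work surface at z = 0. Lengths are in m, angles in rad, forces in N, time in s.
With the tool pointing down it reaches from about 0.25 to 0.775 m from the base axis. Payload 4 kg.
Tool frame: the origin (TCP) lies on the centre line of the jaws, within the pads' length; the fingertips stand 14 mm ahead of it and the grasp point (between the pads) lies 5 mm behind it (robot.tcp_to_tips is the distance from the TCP to the fingertips, in m); z points along the fingers, y is the line along which they close (so a half turn about z gives the same grasp; the last joint's range is limited). The gripper opens to 94 mm and grips with 3 to 60 N. Pads are 16 mm wide; open, the fingers measure 119 mm over their backs; the gripper's body (75 mm by 177 mm) begins 78 mm behind the grasp point.
Start: joints at [-1.394, 0.087, 1.371, -0, 1.684, -0.103], TCP at [0.152, -0.529, 0.193] pointing down, gripper open.
Joint ranges: [-3.1, 3.1], [-0.76, 2.03], [0.27, 2.55], [-1.08, 4.22], [0.17, 2.65], [-2.57, 2.57]. Speed limits (rad/s): [2.79, 2.79, 3.14, 3.14, 3.14, 3.14].

INTERFACE

Orientations are given as [roll, pitch, yaw] about the fixed x, y, z axes, in that order (R = Rz(yaw) Ry(pitch) Rx(roll)).
In Python, from bench import robot gives the robot as it stands.
- The arm moves only by the tool carry_out, never from a script. Its argument "increments" is a list of rows, each a list of 3 entries, a list of its own where there are three numbers: the closure in counts, from 0 (fully open) to 255 (shut), then the shift along the tool's x, y, z in mm, then the turn about the tool's z in degrees. In form: [[fingers, [dx, dy, dz], twist], ...]. A call has 1 to 8 rows; each row shifts and turns the commanded pose from where the row before left it, along the tool's axes as they then stand; what a row does not reach is not made up. A row lasts 1/10 s, in which the tool goes at most 50 mm and 8.59 degrees, less where a joint would pass 70% of its speed; a pose out of reach is approached as far as the arm can. A call with a gripper value outside its range is refused whole. The fingers move at their own pace and stop on an object; the grip force is fixed at half the most. Time passes only in rows, so rows that do not move let the fingers close. It gives the time, the measured TCP pose, the force, the opening and the grip force at its end, in the units of the state.
- robot.get_obs(): the state, without advancing time (a new reading comes with each control period).
- robot.snapshot(name): name is "scene" or "side" or "wrist"; returns the picture (420x560x3 uint8, blue, green, red); there is no depth.
- robot.get_calibration(name): a dict with "vfov" (degrees; the focal length in pixels is half the picture's height over the tangent of half this angle, whatever the lens; pixels are square), "cx", "cy" (the principal point, pixels), "T" (4x4, takes a point from camera to world coordinates). Camera axes: x right, y down, z forward; pixel columns grow to the right and rows downward; lengths in m; the calibration is good to about 2 mm. A picture is of the moment at which its call begins: read the wrist's pose just before it. get_calibration takes no time and is no camera call; for the wrist camera it gives the pose at the moment of the call.
- robot.close_job(): hands the job in; it is judged then, once.
The state is a dict: "time": time; "joint_positions": joint angles; "qvel": joint speeds; "joint_torque": joint torques, N m; "tool_pos": TCP position; "ee_rot": TCP orientation; "wrist_force": force on the tool from outside, world axes, zero at the start; "wrist_torque": the same for the moment, N m; "width": finger opening in m; "finger_force": force on a finger pad.
Only numpy, scipy, OpenCV 4.12 (cv2) and the standard library are available. Lean on these libraries where they do the work, as an engineer would, in place of code of your own. Each camera call takes 0.05 s, during which the arm holds its last target. There are 200 camera calls.

## Working session

There is one attempt and no reset: what is moved stays moved. The work goes in short steps, Python scripts to look and compute and a tool call to move; the robot and the scene stay as the last step left them, time stands still between calls to the robot, and variables do not carry over. Pictures are saved under pics/ and viewed, at most 10 in all, crops included, and the job is handed in when it is done.

Besides the shell and the picture viewer there is one more tool, called after "Call:" as name(argument=value, ...) on one line, values as JSON. carry_out: Moves the arm, as the interface text tells. Its arguments: {"type":"object","properties":{"increments":{"type":"array","items":{"type":"array"}}},"required":["increments"]}

```bash
mkdir -p pics; ls; python3 - <<'E'
from bench import robot
import cv2
for n in ["scene","side"]:
    cv2.imwrite(f"pics/{n}0.png",robot.snapshot(n)); c=robot.get_calibration(n); print(n,c)
print(robot.get_obs())
E
```

```text
pics
scene {'vfov': 56.27170188339405, 'cx': 280.2565708099579, 'cy': 209.59373758847138, 'T': array([[-0.28536413,  0.56192227, -0.77640883,  1.27038708],
       [ 0.95840654,  0.16314749, -0.23417899,  0.28305377],
       [-0.00492123, -0.81094159, -0.58510642,  0.64187213],
       [ 0.        ,  0.        ,  0.        ,  1.        ]])}
side {'vfov': 56.03024314948834, 'cx': 274.4205275776894, 'cy': 209.7544490783759, 'T': array([[-0.99038496, -0.099457  ,  0.09615581,  0.47009487],
       [-0.13770701,  0.64241715, -0.75388128,  0.72166355],
       [ 0.01320663, -0.75987401, -0.64993621,  0.68975592],
       [ 0.        ,  0.        ,  0.        ,  1.        ]])}
{'time': 0.1, 'joint_positions': array([-1.39407996e+00,  8.78784668e-02,  1.37208265e+00, -1.82314116e-06,
        1.68360698e+00, -1.03093140e-01]), 'qvel': array([ 0.00289442, -0.00032358, -0.00283508, -0.00010559, -0.00088497,
       -0.00153658]), 'joint_torque': array([ 1.82692365e-03, -3.41252768e+01, -3.03301120e+01,  7.20397267e-02,
        3.04467638e-02, -1.01123542e-04]), 'tool_pos': array([ 0.1518021 , -0.5280982 ,  0.19163308]), 'ee_rot': array([-3.13962751e+00, -2.01491707e-04,  2.79809109e-01]), 'wrist_force': array([ 0.29265944, -0.55510072,  0.42692938]), 'wrist_torque': array([ 0.01655636,  0.02299507, -0.03301255]), 'finger_force': 0.0, 'width': 0.0940485717549916}
```

View pics/scene0.png

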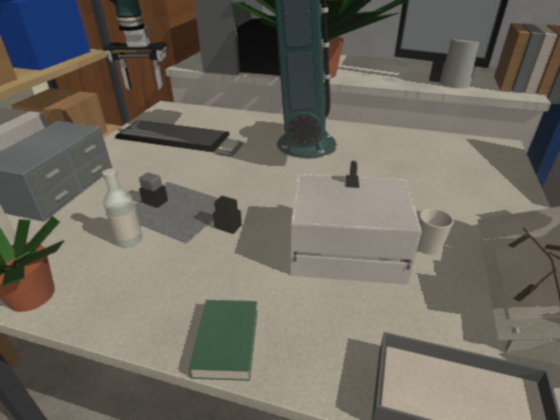

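View pics/side0.png

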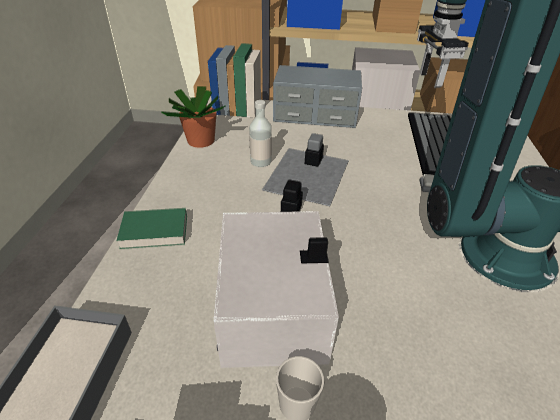

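The scene view shows the case at about (355,225) with its handle at (353,175), and the mat at (178,210) with a stamp at each end. The side view shows the case at (275,280), handle (316,250) and mat (308,175). I'll enlarge both.

```bash
python3 - <<'E'
import cv2
a=cv2.imread("pics/scene0.png")[150:290,90:470]
cv2.imwrite("pics/sc.png",cv2.resize(a,None,fx=2.1,fy=2.1,interpolation=2))
a=cv2.imread("pics/side0.png")[120:400,190:370]
cv2.imwrite("pics/si.png",cv2.resize(a,None,fx=2.1,fy=2.1,interpolation=2))
E
```

```text
(no output)
```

View pics/sc.png

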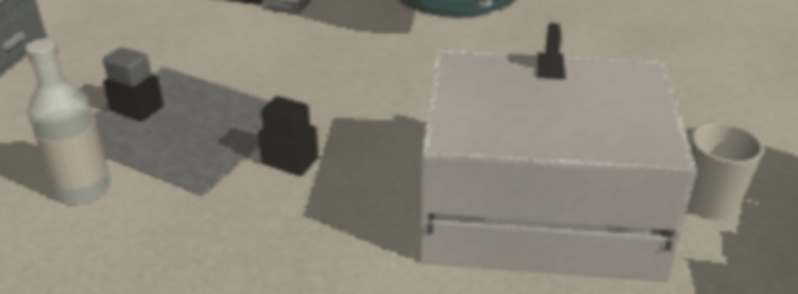

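View pics/si.png

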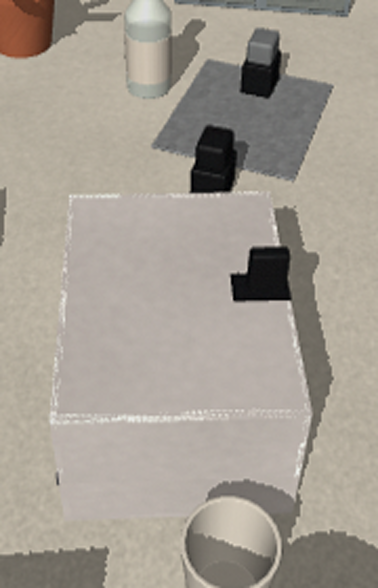

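Corner pixels read off the crops: lid top (437,52), (665,63), (692,168), (426,155) in the scene crop and (70,196), (270,195), (52,415), (310,411) in the side crop. Mat corners are (207,60), (333,85), (295,180), (152,148) in the side crop. Next I fit the poses.

```bash
cat > h.py <<'E'
import numpy as np
from bench import robot
from scipy.optimize import least_squares
from scipy.spatial.transform import Rotation as R
CAL={n:robot.get_calibration(n) for n in ("scene","side")}
def proj(c,P,k=0):
    f=210/np.tan(np.radians(c["vfov"]/2)); q=(np.atleast_2d(P)-c["T"][:3,3])@c["T"][:3,:3]
    n=q[:,:2]/q[:,2:]; n=n*(1+k*(n**2).sum(1,keepdims=True)); return n*f+[c["cx"],c["cy"]]
def w(p,P): # pose x,y,yaw
    P=np.array(P,float); c,s=np.cos(p[2]),np.sin(p[2])
    return np.c_[p[0]+c*P[:,0]-s*P[:,1],p[1]+s*P[:,0]+c*P[:,1],P[:,2]]
E
python3 - <<'E'
from h import *
sc=lambda a:np.array(a)/2.1+[90,150]; si=lambda a:np.array(a)/2.1+[190,120]
C={"scene":(sc([(437,52),(665,63),(692,168),(426,155),(421,261),(668,281),(552,25)]),np.array([(-100,-130,150),(-100,130,150),(100,130,150),(100,-130,150),(100,-130,0),(100,130,0),(-80,0,196)])/1e3),
"side":(si([(70,196),(270,195),(52,415),(310,411),(65,515),(298,512)]),np.array([(100,-130,150),(-100,-130,150),(100,130,150),(-100,130,150),(100,130,0),(-100,130,0)])/1e3)}
M={"scene":(sc([(162,68),(205,193)]),np.array([(-100,-120,4),(100,120,4)])/1e3),
"side":(si([(207,60),(333,85),(295,180),(152,148)]),np.array([(100,-120,4),(-100,-120,4),(-100,120,4),(100,120,4)])/1e3)}
f=lambda p:np.concatenate([(proj(CAL[n],w(p[i:i+3],P),p[6+(n=="side")])-u).ravel() for i,D in((0,C),(3,M)) for n,(u,P) in D.items()])
r=least_squares(f,[.5,.1,0,.5,-.3,0,0,0],loss="soft_l1"); print(r.x.round(4)); print(r.fun.reshape(-1,2).round(1).tolist())
k=r.x[6:]
for nm,a,b,z in [("stampA top",(127,58),(263,37),0.089),("stampB top",(287,105),(215,135),.085),("bottle top",(42,46),None,.2),("mug rim",(727,141),(233,540),.09)]:
  for n,u,kk in(("scene",a and sc(a),k[0]),("side",b and si(b) if b else None,k[1])):
    if u is None: continue
    s=least_squares(lambda q:(proj(CAL[n],[q[0],q[1],z],kk)-u).ravel(),[.5,0]); print(nm,n,s.x.round(3))
E
```

```text
[ 0.5327  0.2304  0.1789  0.4967 -0.2521 -0.2038 -0.0048 -0.06  ]
[[0.2, -1.9], [-0.2, -1.5], [1.9, 0.6], [-1.7, -1.5], [-0.1, 0.3], [-0.6, -0.3], [1.2, 1.1], [-0.1, -0.9], [0.1, -2.0], [-0.7, 1.7], [1.1, 0.2], [0.4, 0.5], [-3.0, -1.4], [1.1, -1.6], [0.4, -0.4], [-0.5, -0.7], [-0.4, -0.5], [0.1, -0.1], [-0.5, -0.7]]
stampA top scene [ 0.493 -0.32 ]
stampA top side [ 0.484 -0.323]
stampB top scene [ 0.53  -0.081]
stampB top side [ 0.528 -0.086]
bottle top scene [ 0.652 -0.299]
mug rim scene [0.465 0.42 ]
mug rim side [0.462 0.422]
```

Call:
carry_out(increments=[[0,[0,0,-20],5.8],[0,[26,-41,-11],0],[0,[26,-41,-11],0],[0,[26,-41,-11],0],[0,[26,-41,-11],0],[0,[26,-41,-11],0],[0,[26,-41,-11],0],[0,[26,-41,-11],0]])

```text
time: 0.9
tool_pos: [0.28, -0.2119, 0.2897]
ee_rot: [-3.142, -0.0, 0.178]
wrist_force: [0.7, -0.8, 0.1]
width: 0.0939
finger_force: 0.0
```

Call:
carry_out(increments=[[0,[26,-41,0],0],[0,[26,-41,0],0],[0,[26,-41,0],0],[0,[26,-41,0],0],[0,[26,-41,0],0],[0,[26,-41,0],0],[0,[26,-41,0],0],[0,[26,-41,0],0]])

```text
time: 1.7
tool_pos: [0.4265, 0.148, 0.2893]
ee_rot: [3.141, 0.0, 0.179]
wrist_force: [-0.0, -0.8, 0.0]
width: 0.0942
finger_force: 0.0
```

```bash
cat >> h.py <<'E'
CASE=[0.5327,0.2304,0.1789]; MAT=[0.4967,-0.2521,-0.2038]
def inv(p,P):
    c,s=np.cos(p[2]),np.sin(p[2]); d=np.atleast_2d(P)-[p[0],p[1],0]
    return np.c_[c*d[:,0]+s*d[:,1],-s*d[:,0]+c*d[:,1],d[:,2]]
def st(p=CASE):
    o=robot.get_obs(); print("t",round(o["time"],2),"frame",(inv(p,o["tool_pos"])[0]*1e3).round(1),"rpy",np.round(o["ee_rot"],3),"w",round(o["width"]*1e3,1),"F",o["wrist_force"].round(1),"ff",round(o["finger_force"],1),"q",o["joint_positions"].round(2)); return o
E
python3 -c "
from h import *
st()"
```

```text
t 1.7 frame [-119.2  -62.2  289.3] rpy [3.141 0.    0.179] w 94.2 F [-0.  -0.8  0. ] ff 0.0 q [ 0.21 -0.13  1.4  -0.    1.88  1.6 ]
```

Call:
carry_out(increments=[[0,[20,-31,0],0],[0,[19,-31,0],0],[0,[0,0,40],0],[0,[0,0,40],0],[0,[0,0,32],0],[0,[0,0,0],0]])

```text
time: 2.3
tool_pos: [0.4501, 0.2127, 0.1713]
ee_rot: [3.14, 0.013, 0.179]
wrist_force: [0.1, -0.1, -0.1]
width: 0.0939
finger_force: 0.0
```

```bash
python3 -c "
from h import *
import cv2
st(); cv2.imwrite('pics/s1.png',cv2.resize(robot.snapshot('side')[60:400,180:420],None,fx=1.7,fy=1.7))"
```

```text
t 2.3 frame [-84.4  -2.7 171.3] rpy [3.14  0.013 0.179] w 93.9 F [ 0.1 -0.1 -0.1] ff 0.0 q [ 0.33 -0.01  1.52 -0.    1.65  1.72]
```

View pics/s1.png

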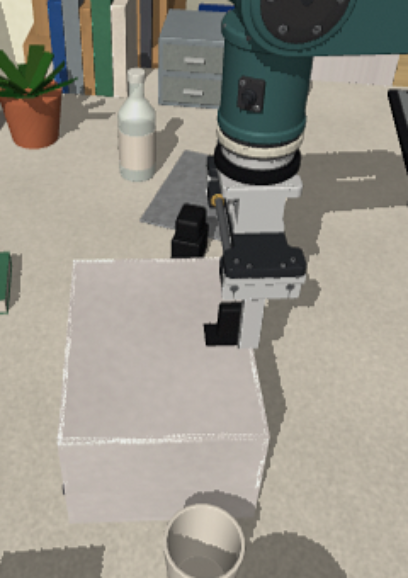

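The view shows the near finger at crop (250,325), beside the black tab at about (230,322). I'll check the tab position by projection and let the arm settle.

Call:
carry_out(increments=[[0,[0,0,0],0]])

```text
time: 2.45
tool_pos: [0.4546, 0.214, 0.1794]
ee_rot: [-3.141, -0.002, 0.178]
wrist_force: [0.1, 0.2, 0.4]
width: 0.0942
finger_force: 0.0
```

```bash
python3 -c "
from h import *
st()
P=w(CASE,np.array([(-80,0,182),(-84,53,167)])/1e3)
print(proj(CAL['side'],P,-.06), (proj(CAL['side'],P,-.06)-[180,60])*1.7)"
```

```text
t 2.45 frame [-79.8  -2.2 179.4] rpy [-3.141e+00 -2.000e-03  1.780e-01] w 94.2 F [0.1 0.2 0.4] ff 0.0 q [ 0.33 -0.02  1.51 -0.    1.65  1.72]
[[318.23969811 244.58622533]
 [323.59097941 272.62960192]] [[235.00748678 313.79658306]
 [244.104665   361.47032326]]
```

Call:
carry_out(increments=[[0,[2,-2,3],0],[255,[0,0,0],0],[255,[0,0,0],0],[255,[0,0,0],0],[255,[0,0,0],0],[255,[0,0,0],0]])

```text
time: 3.05
tool_pos: [0.4554, 0.2161, 0.1747]
ee_rot: [3.142, -0.0, 0.179]
wrist_force: [0.3, -0.3, -0.7]
width: 0.0573
finger_force: 0.0
```

```bash
python3 -c "
from h import *
o=st(); p=inv(CASE,o['tool_pos'])[0]*1e3
g0=np.array([p[0],p[2]+5]); h=np.array([100,60]); 
th=np.linspace(0,1.35,19); v=g0-h
P=np.array([h+[v[0]*np.cos(t)+v[1]*np.sin(t),-v[0]*np.sin(t)+v[1]*np.cos(t)] for t in th])
print(g0); print(np.c_[th[1:],np.diff(P,axis=0)].round(2).tolist())"
```

```text
t 3.05 frame [-78.6  -0.3 174.7] rpy [ 3.142 -0.     0.179] w 57.3 F [ 0.3 -0.3 -0.7] ff 0.0 q [ 0.33 -0.01  1.51 -0.    1.64  1.72]
[-78.57239232 179.72979143]
[[0.08, 9.47, 13.04], [0.15, 10.42, 12.3], [0.23, 11.32, 11.48], [0.3, 12.14, 10.6], [0.38, 12.9, 9.66], [0.45, 13.59, 8.67], [0.53, 14.2, 7.62], [0.6, 14.74, 6.54], [0.68, 15.18, 5.42], [0.75, 15.55, 4.26], [0.83, 15.82, 3.09], [0.9, 16.01, 1.89], [0.98, 16.11, 0.69], [1.05, 16.11, -0.52], [1.13, 16.03, -1.73], [1.2, 15.85, -2.92], [1.28, 15.59, -4.1], [1.35, 15.24, -5.26]]
```

Call:
carry_out(increments=[[255,[0,0,0],0],[255,[0,0,0],0],[255,[0,0,0],0],[255,[0,0,0],0],[255,[0,0,0],0],[255,[0,0,0],0],[255,[0,0,0],0]])

```text
time: 3.75
tool_pos: [0.4556, 0.2153, 0.1746]
ee_rot: [3.14, 0.0, 0.178]
wrist_force: [0.3, -3.0, -0.2]
width: 0.0133
finger_force: 30.0
```

Call:
carry_out(increments=[[255,[9.5,0,-13],0],[255,[10.4,0,-12.3],0],[255,[11.3,0,-11.5],0]])

```text
time: 4.05
tool_pos: [0.4864, 0.2208, 0.2099]
ee_rot: [3.14, 0.002, 0.178]
wrist_force: [3.3, -0.9, -6.6]
width: 0.0136
finger_force: 30.0
```

Held and rising with modest force; continue along the arc.

Call:
carry_out(increments=[[255,[12.1,0,-10.6],0],[255,[12.9,0,-9.7],0],[255,[13.6,0,-8.7],0],[255,[14.2,0,-7.6],0],[255,[14.7,0,-6.5],0],[255,[15.2,0,-5.4],0]])

```text
time: 4.65
tool_pos: [0.5673, 0.2356, 0.2578]
ee_rot: [3.14, 0.005, 0.178]
wrist_force: [0.6, -2.2, -5.4]
width: 0.0139
finger_force: 30.0
```

Call:
carry_out(increments=[[255,[15.5,0,-4.3],0],[255,[15.8,0,-3.1],0],[255,[16,0,-1.9],0],[255,[16.1,0,-0.7],0],[255,[16.1,0,0.5],0],[255,[16,0,1.7],0]])

```text
time: 5.25
tool_pos: [0.6618, 0.2529, 0.2675]
ee_rot: [3.141, 0.002, 0.178]
wrist_force: [-0.6, -1.9, 1.3]
width: 0.0131
finger_force: 30.0
```

```bash
python3 -c "
from h import *
st()"
```

```text
t 5.25 frame [131.   -0.9 267.5] rpy [3.141e+00 2.000e-03 1.780e-01] w 13.1 F [-0.6 -1.9  1.3] ff 30.0 q [ 0.29  0.47  0.75 -0.    1.92  1.68]
```

Call:
carry_out(increments=[[255,[15.9,0,2.9],0],[255,[15.6,0,4.1],0],[255,[10,0,3],0],[0,[5,0,1],0],[0,[0,0,-30],0],[0,[-5,0,-50],0],[0,[-10,0,-40],0],[0,[-40,0,0],0]])

```text
time: 6.05
tool_pos: [0.6516, 0.2507, 0.3702]
ee_rot: [-3.139, -0.01, 0.178]
wrist_force: [0.8, 0.5, 1.1]
width: 0.05
finger_force: 0.0
```

```bash
python3 -c "
from h import *
st()"
```

```text
t 6.05 frame [120.6  -1.2 370.2] rpy [-3.139 -0.01   0.178] w 50.0 F [0.8 0.5 1.1] ff 0.0 q [0.29 0.51 0.48 0.   2.14 1.68]
```

Call:
carry_out(increments=[[0,[-50,0,0],0],[0,[-50,0,0],0],[0,[-50,0,0],0],[0,[0,0,0],-8.5],[0,[0,0,0],-8.5],[0,[0,0,0],-8.5],[0,[0,0,0],-8.5],[0,[0,0,0],-8.5]])

```text
time: 6.85
tool_pos: [0.4992, 0.2234, 0.3698]
ee_rot: [3.139, -0.005, 0.927]
wrist_force: [0.0, -0.5, 0.1]
width: 0.0939
finger_force: 0.0
```

Call:
carry_out(increments=[[0,[0,0,0],-8],[0,[0,0,0],-8],[0,[0,0,0],-8],[0,[0,0,0],-8],[0,[0,0,0],-8],[0,[0,0,0],-7.5]])

```text
time: 7.45
tool_pos: [0.4994, 0.2235, 0.3697]
ee_rot: [3.136, -0.002, 1.756]
wrist_force: [0.1, -0.2, -0.4]
width: 0.094
finger_force: 0.0
```

```bash
python3 - <<'E'
from h import *
import cv2
st(); c=robot.get_calibration('wrist'); a=robot.snapshot('wrist'); b=robot.snapshot('side')
import pickle; pickle.dump(c,open('wc.pkl','wb')); cv2.imwrite('pics/w2.png',a); cv2.imwrite('pics/s2.png',b)
cv2.imwrite('pics/ws2.png',cv2.resize(np.vstack([a[:, :],b[60:400]]),None,fx=.75,fy=.75))
cv2.imwrite('pics/w2b.png',cv2.resize(a,None,fx=1.42,fy=1.42))
cv2.imwrite('pics/s2b.png',cv2.resize(b[60:400,170:440],None,fx=1.75,fy=1.75))
E
```

```text
t 7.45 frame [-34.   -0.9 369.7] rpy [ 3.136e+00 -2.000e-03  1.756e+00] w 94.0 F [ 0.1 -0.2 -0.4] ff 0.0 q [0.32 0.11 0.99 0.   2.03 0.13]
```

View pics/w2b.png

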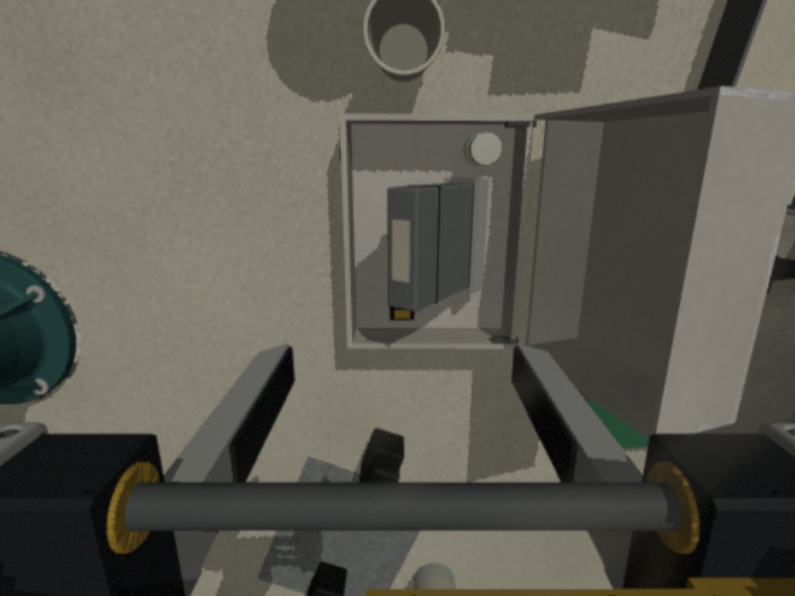

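View pics/s2b.png

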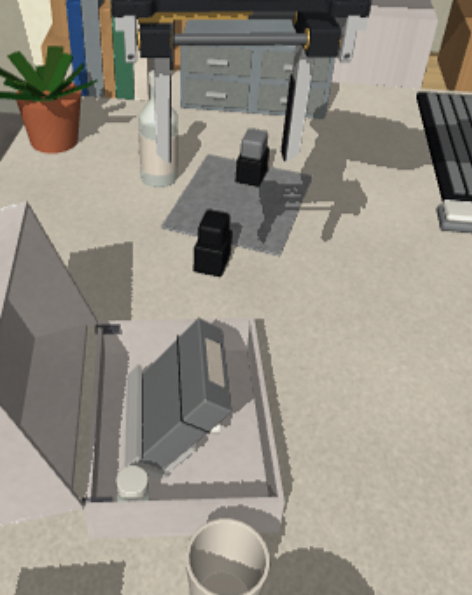

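The wrist view shows the lid wide open and the box's label face at columns 388–415, rows 188–310, with the jar at (485,148). The side view agrees, with the label at (215,360). I'll fit the box pose and overlay it to check.

```bash
cat >> h.py <<'E'
def box(x,y,z,t=np.radians(35)):
    # corners in case frame: order front/back, -y/+y, bottom/top
    L=np.array([(a*.018,b*.06,c*.0625) for a in(-1,1) for b in(-1,1) for c in(-1,1)])
    return L@R.from_euler('y',-t).as_matrix().T+[x,y,z]
E
python3 - <<'E'
from h import *
import pickle,cv2
c=pickle.load(open('wc.pkl','rb'))
u=np.array([(388,188),(391,305),(414,311),(416,186)])/1.42
idx=[3,1,5,7]
f=lambda p:(proj(c,w(CASE,box(*p)[idx]))-u).ravel()
r=least_squares(f,[-.02,0,.1]); print(r.x,r.fun.reshape(-1,2).round(1).tolist(),c['vfov'],c['T'].round(3))
B=w(CASE,box(*r.x)); rim=w(CASE,np.array([(-.1,-.13,.06),(-.1,.13,.06),(.1,.13,.06),(.1,-.13,.06),(-.035,.03,.052)]))
out=[]
for im,cc,k,(r0,r1,c0,c1),s in((cv2.imread('pics/w2.png'),c,0,(75,250,230,385),3.4),(cv2.imread('pics/s2.png'),CAL['side'],-.06,(230,355,215,335),4.76)):
    im=cv2.resize(im[r0:r1,c0:c1],None,fx=s,fy=s,interpolation=2)[:595]
    q=((proj(cc,B,k)-[c0,r0])*s).astype(int); rr=((proj(cc,rim,k)-[c0,r0])*s).astype(int)
    for i in range(8):
        for j in range(i):
            if bin(i^j).count('1')==1: cv2.line(im,tuple(map(int,q[i])),tuple(map(int,q[j])),(0,0,255) if (i&1 and j&1) else (0,255,255),1)
    for p in rr: cv2.circle(im,tuple(map(int,p)),4,(0,255,0),1)
    out.append(im[:590,:398]if im.shape[1]>398 else im[:590])
cv2.imwrite('pics/ov.png',np.hstack([cv2.copyMakeBorder(o,0,590-o.shape[0],0,0,0) for o in out])); print([o.shape for o in out])
E
```

```text
[ 0.00353369 -0.00361845  0.0663057 ] [[-0.7, -0.8], [-2.5, -0.5], [1.6, -0.3], [1.5, 1.6]] 66.39382520182377 [[ 0.983  0.174  0.058  0.484]
 [ 0.184 -0.942 -0.279  0.304]
 [ 0.006  0.285 -0.958  0.563]
 [ 0.     0.     0.     1.   ]]
[(590, 398, 3), (590, 398, 3)]
```

View pics/ov.png

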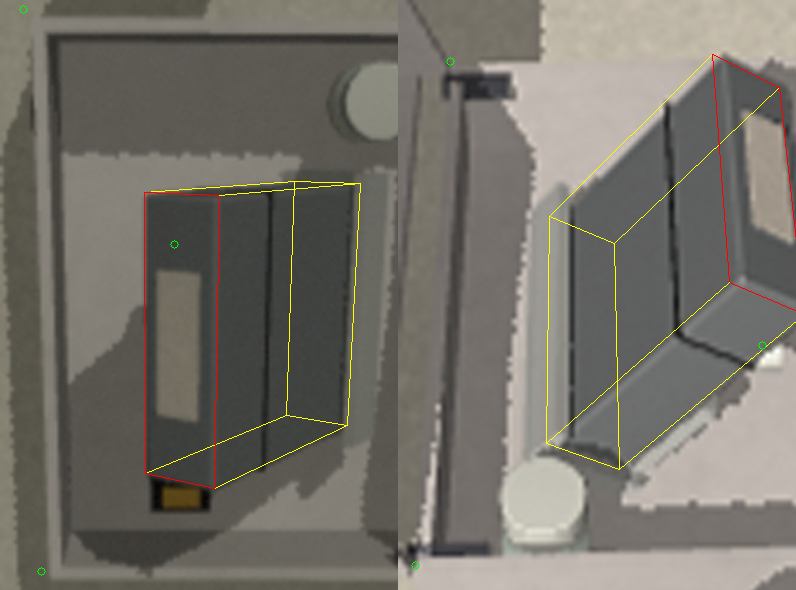

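The overlay matches in both views. The box centre is about (3.5, -3.6, 66) mm in the case frame with its top-front edge at x -47, z 107, and the roller shows at crop (772,357). I'll straddle the box now, closing along the case's x.

Call:
carry_out(increments=[[0,[-3,17,30],0.4],[0,[0,0,45],0],[0,[0,0,45],0],[0,[0,0,45],0],[0,[0,0,45],0],[0,[0,0,25],0],[0,[0,0,0],0],[0,[0,0,0],0]])

```text
time: 8.35
tool_pos: [0.5186, 0.2238, 0.1356]
ee_rot: [3.135, -0.001, 1.741]
wrist_force: [0.2, -0.1, 0.8]
width: 0.0939
finger_force: 0.0
```

```bash
python3 -c "
from h import *
st()"
```

```text
t 8.35 frame [-15.1  -4.  135.6] rpy [ 3.135e+00 -1.000e-03  1.741e+00] w 93.9 F [ 0.2 -0.1  0.8] ff 0.0 q [0.31 0.13 1.43 0.   1.57 0.14]
```

Call:
carry_out(increments=[[0,[0,-2,18],0],[0,[0,0,18.5],0],[0,[0,0,0],0],[90,[0,0,0],0],[90,[0,0,0],0],[90,[0,0,0],0],[90,[0,0,0],0],[90,[0,0,0],0]])

```text
time: 9.15
tool_pos: [0.5154, 0.2232, 0.0991]
ee_rot: [3.139, -0.001, 1.743]
wrist_force: [-5.2, -0.7, 3.8]
width: 0.0612
finger_force: 2.6
```

```bash
python3 -c "
from h import *
st()"
```

```text
t 9.15 frame [-18.3  -4.   99.1] rpy [ 3.139e+00 -1.000e-03  1.743e+00] w 61.2 F [-5.2 -0.7  3.8] ff 2.6 q [0.31 0.15 1.49 0.   1.5  0.14]
```

Call:
carry_out(increments=[[130,[0,-1,0],0],[255,[0,0,0],0],[255,[0,0,0],0]])

```text
time: 9.45
tool_pos: [0.5081, 0.2219, 0.0992]
ee_rot: [-3.13, -0.0, 1.743]
wrist_force: [-20.2, -3.6, 14.6]
width: 0.0436
finger_force: 27.7
```

```bash
python3 -c "
from h import *
st()"
```

```text
t 9.45 frame [-25.8  -4.   99.2] rpy [-3.13  -0.     1.743] w 43.6 F [-20.2  -3.6  14.6] ff 27.7 q [0.31 0.14 1.5  0.   1.51 0.14]
```

```bash
python3 - <<'E'
from h import *
import cv2
st(); a=robot.snapshot('wrist'); b=robot.snapshot('side'); c=robot.snapshot('scene'); st()
z=lambda i,r0,r1,c0,c1,s:cv2.resize(i[r0:r1,c0:c1],None,fx=s,fy=s,interpolation=2)[:298,:398]
p=[z(a,40,340,150,550,1.0),z(b,200,350,200,400,1.99),z(c,130,280,250,450,1.99)]
p=[cv2.copyMakeBorder(i,0,298-i.shape[0],0,398-i.shape[1],0) for i in p]
cv2.imwrite('pics/g.png',np.vstack([np.hstack(p[:2]),np.hstack([p[2],p[2]*0])]))
E
```

```text
t 9.45 frame [-25.8  -4.   99.2] rpy [-3.13  -0.     1.743] w 43.6 F [-20.2  -3.6  14.6] ff 27.7 q [0.31 0.14 1.5  0.   1.51 0.14]
t 9.6 frame [-25.7  -4.   99.4] rpy [-3.131 -0.     1.743] w 43.7 F [-20.1  -5.4  15.5] ff 27.8 q [0.31 0.14 1.5  0.   1.51 0.14]
```

View pics/g.png

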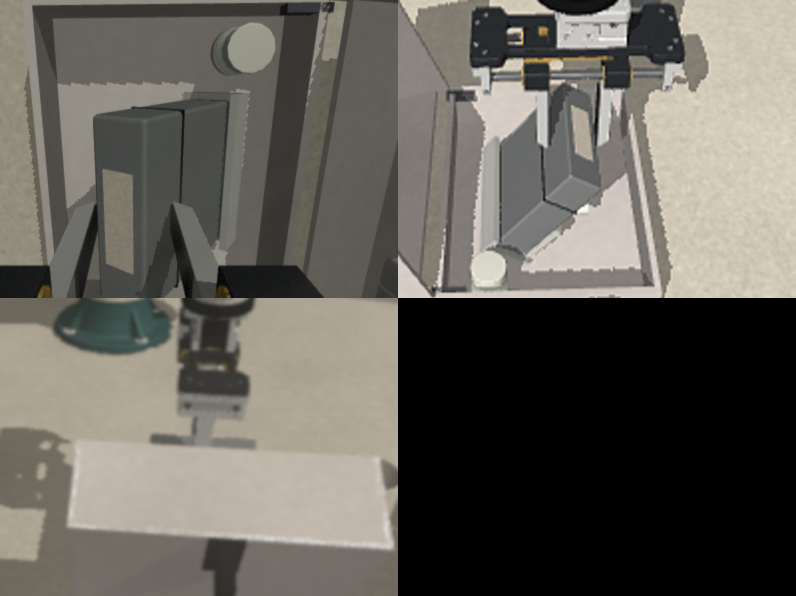

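The box is gripped and has slid a little up its axis. Its top-end corners read (577,178) and (600,187) in the side panel, the seam is at (545,202) and (575,212), and the roller at (582,210) is free. I'll fit the tilt from these.

```bash
python3 - <<'E'
from h import *
us=(np.array([(577,178),(600,187),(545,202),(575,212)])-[398,0])/1.99+[200,200]
def pts(p):
    x,y,z,t=p; L=np.array([(.018,.06,.0625),(-.018,.06,.0625),(.018,.06,.0265),(-.018,.06,.0265)])
    return w(CASE,L@R.from_euler('y',-t).as_matrix().T+[x,y,z])
c=robot.get_calibration('wrist'); uw=np.array([(95,115),(147,121),(182,110)])+[150,40]
def f(p):
    P=pts(p); return np.r_[(proj(CAL['side'],P,-.06)-us).ravel(),(proj(c,P[[1,0,2]])-uw).ravel()]
r=least_squares(f,[0,0,.07,.6]); print(r.x,np.degrees(r.x[3]),r.fun.reshape(-1,2).round(1).tolist())
print((box(*r.x)[[0,1,4,5]]*1e3).round(0).tolist())
E
```

```text
[ 0.0045506  -0.00446798  0.0671481   0.62833707] 36.001062269797664 [[-5.3, -0.6], [-1.3, 1.8], [-1.3, -2.4], [-0.9, -0.9], [-0.5, -0.7], [-0.7, -1.8], [-1.6, 2.1]]
[[27.0, -64.0, 6.0], [-47.0, -64.0, 107.0], [56.0, -64.0, 27.0], [-18.0, -64.0, 128.0]]
```

```bash
python3 - <<'E'
from h import *
c=robot.get_calibration('wrist')
for P in [(-4,-4,85),(12,-4,85),(-48,-4,85),(-4,4,108)]:
    q=w(CASE,np.array([P])/1e3); print(P,((proj(CAL['side'],q,-.06)-[200,200])*1.99+[398,0]).round(0),(proj(c,q)-[150,40]).round(0))
E
python3 - <<'E'
import cv2
E
```

```text
(-4, -4, 85) [[548. 156.]] [[164. 196.]]
(12, -4, 85) [[531. 157.]] [[187. 196.]]
(-48, -4, 85) [[592. 155.]] [[100. 197.]]
(-4, 4, 108) [[548. 148.]] [[167. 198.]]
```

Call:
carry_out(increments=[[255,[0,-7,0],0],[255,[0,0,0],0]])

```text
time: 9.8
tool_pos: [0.5075, 0.2218, 0.0993]
ee_rot: [3.137, -0.001, 1.743]
wrist_force: [-6.1, 0.1, 6.2]
width: 0.0434
finger_force: 28.4
```

```bash
python3 -c "
from h import *
st()"
```

```text
t 9.8 frame [-26.3  -4.   99.3] rpy [ 3.137e+00 -1.000e-03  1.743e+00] w 43.4 F [-6.1  0.1  6.2] ff 28.4 q [0.31 0.13 1.51 0.   1.5  0.14]
```

Call:
carry_out(increments=[[255,[0,-5.7,-8.2],0],[255,[0,-5.7,-8.2],0]])

```text
time: 10.0
tool_pos: [0.4981, 0.2199, 0.1146]
ee_rot: [3.134, -0.001, 1.742]
wrist_force: [2.0, 0.2, -3.4]
width: 0.0431
finger_force: 27.2
```

```bash
python3 -c "
from h import *
import cv2
st(); cv2.imwrite('pics/b1.png',robot.snapshot('side'))"
```

```text
t 10.0 frame [-35.9  -4.2 114.6] rpy [ 3.134e+00 -1.000e-03  1.742e+00] w 43.1 F [ 2.   0.2 -3.4] ff 27.2 q [ 0.31  0.1   1.52 -0.    1.52  0.14]
```

Call:
carry_out(increments=[[255,[0,-16,-23],0],[255,[0,-18,-26],0],[255,[0,-6,-46],0],[255,[0,0,-48],0],[255,[0,0,-40],0],[255,[0,0,0],0]])

```text
time: 10.65
tool_pos: [0.459, 0.2134, 0.3049]
ee_rot: [3.123, -0.003, 1.743]
wrist_force: [0.9, -0.3, -2.2]
width: 0.0372
finger_force: 28.7
```

```bash
python3 - <<'E'
from h import *
import cv2
st(); a=robot.snapshot('side'); cv2.imwrite('pics/b2.png',a)
c=robot.get_calibration('wrist'); b=robot.snapshot('wrist'); cv2.imwrite('pics/b3.png',b)
cv2.imwrite('pics/b.png',cv2.resize(np.hstack([a,b]),None,fx=.71,fy=.71,interpolation=3))
# roller still at rest? compare patch colours around roller in side image
s=robot.snapshot('scene'); print(np.percentile(s,50))
E
```

```text
t 10.65 frame [-75.6  -3.6 304.9] rpy [ 3.123e+00 -3.000e-03  1.743e+00] w 37.2 F [ 0.9 -0.3 -2.2] ff 28.7 q [ 0.32 -0.02  1.26  0.    1.88  0.15]
106.0
```

View pics/b.png

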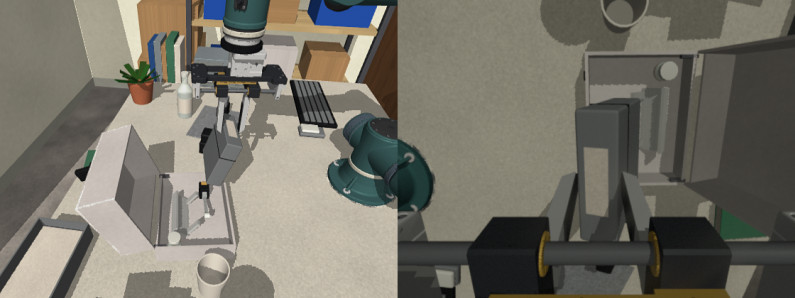

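The box is out and held at 37 mm, still leaning slightly, and the other things are undisturbed. I'll carry it over the mat and let the jaws square it up.

Call:
carry_out(increments=[[255,[-10,-1,0],0],[255,[-20,-2,0],0],[255,[-38,-4,0],0],[255,[-40,-4.3,0],0],[255,[-40,-4.3,0],0],[255,[-40,-4.3,0],0],[255,[-40,-4.3,0],0],[255,[-40,-4.3,0],0]])

```text
time: 11.6
tool_pos: [0.4734, -0.0583, 0.2944]
ee_rot: [3.14, -0.003, 1.742]
wrist_force: [0.7, -0.3, -4.0]
width: 0.0363
finger_force: 28.7
```

Call:
carry_out(increments=[[255,[-40,-4.3,0],0],[255,[-40,-4.3,0],0],[255,[-38,-4,0],0],[255,[-25,-3,0],0],[255,[0,0,0],7.5],[255,[0,0,0],7.5],[255,[0,0,0],6.5],[255,[0,0,0],0]])

```text
time: 12.4
tool_pos: [0.4826, -0.2001, 0.2941]
ee_rot: [3.141, -0.004, 1.366]
wrist_force: [-0.3, 0.5, -3.4]
width: 0.0365
finger_force: 28.7
```

```bash
python3 - <<'E'
from h import *
import cv2
o=st(MAT)
c=robot.get_calibration('wrist'); b=robot.snapshot('wrist'); cv2.imwrite('pics/c1.png',b); a=robot.snapshot('side'); cv2.imwrite('pics/c2.png',a); s=robot.snapshot('scene'); cv2.imwrite('pics/c3.png',s)
# hypotheses: upright box under the tool with top T above the tips -> projected corners in each view
L=np.array([(x*.018,y*.06,z) for x in(-1,1) for y in(-1,1) for z in(0,-.125)])
m=inv(MAT,o['tool_pos'])[0]
for T in (.015,.03,.043):
    P=w(MAT,L+[m[0],m[1],m[2]-.014+T])
    print(T); print(proj(c,P).round(0).tolist()); print(proj(CAL['side'],P,-.06).round(0).tolist())
# image rows: classify box-grey strip brightness in wrist picture along a row through the label
g=b.astype(int)
for r in (170,190,210,230): print(r,[tuple(g[r,k]) for k in range(225,345,6)])
E
```

```text
t 12.4 frame [-24.3  48.  294.1] rpy [ 3.141 -0.004  1.366] w 36.5 F [-0.3  0.5 -3.4] ff 28.7 q [-0.5   0.03  1.23  0.    1.88 -0.3 ]
0.015
[[256.0, 325.0], [265.0, 252.0], [251.0, 153.0], [263.0, 138.0], [307.0, 325.0], [299.0, 252.0], [311.0, 152.0], [301.0, 138.0]]
[[332.0, 81.0], [327.0, 125.0], [320.0, 100.0], [316.0, 147.0], [318.0, 79.0], [315.0, 123.0], [305.0, 98.0], [302.0, 144.0]]
0.03
[[254.0, 340.0], [265.0, 258.0], [248.0, 156.0], [262.0, 139.0], [309.0, 340.0], [300.0, 258.0], [314.0, 156.0], [301.0, 139.0]]
[[333.0, 75.0], [328.0, 120.0], [321.0, 94.0], [317.0, 141.0], [319.0, 73.0], [315.0, 118.0], [306.0, 91.0], [303.0, 139.0]]
0.043
[[252.0, 354.0], [264.0, 263.0], [246.0, 159.0], [261.0, 140.0], [311.0, 354.0], [300.0, 263.0], [316.0, 159.0], [302.0, 140.0]]
[[333.0, 70.0], [329.0, 116.0], [322.0, 89.0], [317.0, 137.0], [319.0, 68.0], [316.0, 113.0], [306.0, 86.0], [303.0, 134.0]]
170 [(np.int64(109), np.int64(124), np.int64(127)), (np.int64(110), np.int64(125), np.int64(128)), (np.int64(74), np.int64(77), np.int64(76)), (np.int64(82), np.int64(85), np.int64(84)),
[... 2713 characters left out ...]
int64(83), np.int64(82)), (np.int64(69), np.int64(71), np.int64(69)), (np.int64(71), np.int64(74), np.int64(72)), (np.int64(111), np.int64(126), np.int64(132)), (np.int64(111), np.int64(125), np.int64(131)), (np.int64(110), np.int64(124), np.int64(130)), (np.int64(112), np.int64(127), np.int64(132)), (np.int64(109), np.int64(124), np.int64(129)), (np.int64(73), np.int64(78), np.int64(76)), (np.int64(71), np.int64(75), np.int64(71)), (np.int64(69), np.int64(72), np.int64(71)), (np.int64(46), np.int64(48), np.int64(47)), (np.int64(45), np.int64(48), np.int64(46)), (np.int64(47), np.int64(51), np.int64(49)), (np.int64(50), np.int64(52), np.int64(52)), (np.int64(78), np.int64(82), np.int64(80))]
```

```bash
python3 - <<'E'
import cv2,numpy as np
b=cv2.imread('pics/b3.png',0); c=cv2.imread('pics/c1.png',0)
for n,i in(('b3',b),('c1',c)):
    print(n)
    for r in (130,140,150,160,175,195,215,235,255): print(r,i[r,225:360:4].tolist())
E
```

```text
b3
130 [131, 130, 129, 133, 136, 130, 121, 86, 88, 83, 130, 108, 134, 135, 135, 134, 134, 135, 135, 136, 135, 134, 135, 135, 134, 132, 120, 115, 108, 107, 108, 76, 76, 77]
140 [131, 129, 125, 131, 130, 125, 125, 86, 87, 86, 128, 118, 132, 133, 134, 134, 136, 127, 93, 62, 61, 62, 61, 63, 62, 62, 64, 62, 67, 77, 82, 100, 100, 100]
150 [128, 128, 131, 129, 134, 132, 127, 84, 88, 84, 70, 64, 63, 62, 61, 61, 60, 63, 62, 63, 62, 63, 61, 64, 70, 17, 57, 54, 56, 70, 100, 104, 102, 99]
160 [131, 127, 134, 129, 128, 130, 107, 74, 74, 73, 74, 74, 73, 74, 75, 75, 73, 74, 77, 74, 76, 80, 56, 54, 55, 24, 54, 54, 57, 98, 101, 103, 104, 83]
175 [130, 129, 132, 132, 131, 130, 123, 74, 74, 73, 75, 73, 73, 74, 75, 73, 74, 75, 74, 76, 75, 79, 55, 57, 54, 30, 55, 56, 55, 104, 103, 102, 103, 93]
195 [132, 132, 131, 128, 129, 131, 131, 66, 74, 72, 72, 75, 73, 73, 73, 73, 73, 75, 75, 75, 75, 78, 54, 55, 55, 44, 54, 54, 57, 99, 102, 102, 102, 79]
215 [133, 131, 130, 131, 132, 131, 132, 59, 73, 76, 126, 130, 125, 127, 124, 124, 125, 126, 77, 75, 75, 78, 57, 56, 57, 55, 56, 59, 60, 129, 124, 89, 91, 88]
235 [1
[... 942 characters left out ...]
3, 71, 72, 72, 71, 71, 74, 74, 72, 73, 74, 74, 71, 42, 41, 39, 21, 43, 43, 42, 80, 85, 81, 80, 83]
195 [122, 122, 126, 96, 82, 82, 80, 68, 72, 72, 72, 72, 73, 72, 72, 73, 74, 74, 73, 72, 73, 70, 42, 41, 39, 36, 42, 44, 43, 82, 87, 85, 84, 82]
215 [125, 126, 126, 122, 83, 84, 84, 62, 72, 76, 125, 127, 121, 124, 123, 122, 123, 124, 75, 72, 73, 69, 42, 45, 44, 43, 44, 46, 47, 82, 81, 78, 80, 81]
235 [126, 127, 122, 117, 74, 79, 84, 57, 72, 71, 129, 124, 126, 125, 123, 129, 124, 123, 77, 75, 75, 70, 49, 51, 51, 49, 52, 51, 50, 85, 81, 79, 83, 83]
255 [125, 102, 99, 100, 99, 98, 19, 21, 73, 73, 124, 123, 126, 127, 125, 125, 122, 121, 80, 75, 77, 72, 49, 38, 94, 97, 97, 98, 98, 84, 85, 86, 79, 83]
```

```bash
cat > fit.py <<'E'
from h import *
def fitbox(u,c,x0):
    def pts(p):
        L=np.array([(-.018,.06,.0625),(.018,.06,.0625),(.018,.06,.0265),(.018,.06,-.0625)])
        return w(MAT,L@R.from_euler('y',-p[3]).as_matrix().T+p[:3])
    r=least_squares(lambda p:(proj(c,pts(p))-u).ravel(),x0); return r.x,r.fun
E
python3 - <<'E'
from fit import *
o=st(MAT); c=robot.get_calibration('wrist')
x,f=fitbox(np.array([(250,158),(312,158),(325,149),(341,139.5)]),c,[-.02,.05,.23,.1])
print(x.round(4),np.degrees(x[3]),f.round(1)); d=x[:3]-inv(MAT,o['tool_pos'])[0]; print(d.round(4))
E
```

```text
t 12.55 frame [-23.8  48.5 295.4] rpy [ 3.139 -0.004  1.369] w 36.4 F [-0.   0.2 -3. ] ff 28.7 q [-0.5   0.03  1.23  0.    1.88 -0.3 ]
[-0.0063  0.048   0.253   0.2929] 16.78428210256192 [-0.3 -2.4  0.8  0.2 -0.7  1.9  0.2  0.8]
[ 0.0175 -0.0005 -0.0424]
```

The wrist pixels give a box leaning 17° (top towards mat −x), with its low edge about 108 mm under the TCP. I'll lower it until that edge touches, then tip it upright about the edge.

Call:
carry_out(increments=[[255,[0,0,20],0],[255,[0,0,35],0],[255,[0,0,35],0],[255,[0,0,30],0],[255,[0,0,25],0],[255,[0,0,15],0],[255,[0,0,8],0],[255,[0,0,0],0]])

```text
time: 13.35
tool_pos: [0.4844, -0.1992, 0.1281]
ee_rot: [3.138, -0.004, 1.368]
wrist_force: [-0.6, -0.3, -3.1]
width: 0.0369
finger_force: 28.7
```

Call:
carry_out(increments=[[255,[0,0,5],0],[255,[0,0,5],0],[255,[0,0,3],0]])

```text
time: 13.65
tool_pos: [0.4852, -0.1996, 0.1163]
ee_rot: [3.135, -0.003, 1.367]
wrist_force: [0.3, -0.2, -4.1]
width: 0.0366
finger_force: 28.7
```

```bash
python3 -c "
from h import *
st(MAT)"
```

```text
t 13.65 frame [-21.9  49.1 116.3] rpy [ 3.135e+00 -3.000e-03  1.367e+00] w 36.6 F [ 0.3 -0.2 -4.1] ff 28.7 q [-0.5   0.05  1.56  0.    1.52 -0.3 ]
```

Not touching yet; creep down.

Call:
carry_out(increments=[[255,[0,0,2],0],[255,[0,0,2],0],[255,[0,0,0],0]])

```text
time: 13.95
tool_pos: [0.4848, -0.1993, 0.1116]
ee_rot: [3.137, -0.003, 1.367]
wrist_force: [-0.2, -0.4, -3.8]
width: 0.0367
finger_force: 28.7
```

Call:
carry_out(increments=[[255,[0,0,2],0],[255,[0,0,2],0],[255,[0,0,0],0]])

```text
time: 14.25
tool_pos: [0.4851, -0.1996, 0.1081]
ee_rot: [3.136, -0.003, 1.367]
wrist_force: [-0.8, -1.0, -2.7]
width: 0.0367
finger_force: 28.8
```

Call:
carry_out(increments=[[255,[0,0,2],0],[255,[0,0,0],0]])

```text
time: 14.45
tool_pos: [0.4853, -0.1999, 0.1079]
ee_rot: [3.134, -0.002, 1.367]
wrist_force: [-2.1, -0.1, 4.3]
width: 0.0367
finger_force: 28.8
```

Call:
carry_out(increments=[[255,[0,5,0],0],[255,[0,5,0],0],[255,[0,0,0],0]])

```text
time: 14.75
tool_pos: [0.4952, -0.2021, 0.1097]
ee_rot: [3.134, -0.002, 1.367]
wrist_force: [-5.6, 1.0, 11.5]
width: 0.0361
finger_force: 28.8
```

```bash
python3 -c "
from h import *
st(MAT)"
```

```text
t 14.75 frame [-11.6  48.7 109.7] rpy [ 3.134e+00 -2.000e-03  1.367e+00] w 36.1 F [-5.6  1.  11.5] ff 28.8 q [-0.5   0.08  1.54  0.    1.51 -0.29]
```

Call:
carry_out(increments=[[255,[0,5,-0.5],0],[255,[0,5,0],0],[255,[0,0,0],0]])

```text
time: 15.05
tool_pos: [0.505, -0.2042, 0.1097]
ee_rot: [3.134, -0.001, 1.368]
wrist_force: [-3.6, 0.1, 9.8]
width: 0.0356
finger_force: 29.2
```

```bash
python3 - <<'E'
from h import *
import cv2
st(MAT); i=robot.snapshot('wrist'); cv2.imwrite('pics/d1.png',i)
i=cv2.cvtColor(i,cv2.COLOR_BGR2GRAY)
for r in (130,140,145,150,155,160,175,195,235): print(r,i[r,240:356:4].tolist())
E
```

```text
t 15.05 frame [ -1.5  48.6 109.7] rpy [ 3.134e+00 -1.000e-03  1.368e+00] w 35.6 F [-3.6  0.1  9.8] ff 29.2 q [-0.49  0.1   1.52  0.    1.51 -0.29]
130 [120, 122, 121, 123, 116, 79, 78, 80, 81, 82, 80, 81, 83, 81, 78, 80, 80, 122, 124, 126, 123, 126, 121, 124, 123, 127, 127, 129, 125]
140 [89, 85, 81, 82, 85, 57, 56, 53, 55, 52, 43, 41, 42, 44, 45, 45, 43, 63, 62, 60, 84, 84, 87, 87, 87, 86, 85, 84, 87]
145 [83, 88, 85, 89, 89, 53, 27, 33, 32, 34, 38, 39, 37, 38, 40, 39, 37, 38, 37, 27, 82, 84, 79, 85, 82, 85, 86, 86, 87]
150 [80, 86, 82, 77, 81, 63, 62, 63, 63, 63, 63, 63, 62, 63, 63, 64, 64, 65, 62, 37, 82, 90, 89, 86, 85, 83, 86, 85, 93]
155 [81, 81, 85, 80, 85, 86, 86, 85, 86, 86, 86, 86, 87, 86, 87, 85, 84, 85, 76, 36, 88, 88, 83, 81, 84, 83, 78, 79, 88]
160 [83, 76, 79, 72, 78, 77, 75, 77, 78, 77, 78, 76, 78, 78, 77, 78, 78, 78, 69, 32, 88, 90, 86, 89, 87, 84, 86, 85, 85]
175 [83, 90, 94, 67, 78, 76, 78, 78, 78, 77, 77, 79, 76, 76, 79, 78, 78, 78, 70, 28, 80, 88, 85, 82, 89, 83, 84, 84, 86]
195 [83, 79, 79, 63, 78, 77, 77, 77, 77, 77, 76, 77, 77, 77, 78, 78, 77, 79, 70, 22, 91, 83, 87, 81, 77, 85, 87, 84, 82]
235 [84, 80, 93, 71, 76, 77, 89, 136, 129, 132, 132, 131, 132, 127, 133, 87, 81, 80, 69, 39, 82, 86, 83, 84, 88, 87, 83, 87, 87]
```

Call:
carry_out(increments=[[255,[0,4,0],0],[255,[0,4,0.5],0],[255,[0,3,0.5],0],[255,[0,0,0],0]])

```text
time: 15.5
tool_pos: [0.5153, -0.2061, 0.1076]
ee_rot: [3.136, -0.002, 1.368]
wrist_force: [-2.6, -0.3, 7.2]
width: 0.0356
finger_force: 29.7
```

```bash
python3 - <<'E'
from h import *
import cv2
st(MAT); i=robot.snapshot('wrist'); cv2.imwrite('pics/d2.png',i)
i=cv2.cvtColor(i,cv2.COLOR_BGR2GRAY)
for r in (130,135,140,145,150,155,160,175,195,235): print(r,i[r,236:332:3].tolist())
E
```

```text
t 15.5 frame [  8.9  48.8 107.6] rpy [ 3.136e+00 -2.000e-03  1.368e+00] w 35.6 F [-2.6 -0.3  7.2] ff 29.7 q [-0.48  0.13  1.5   0.    1.51 -0.28]
130 [121, 124, 122, 85, 79, 80, 78, 80, 81, 85, 85, 81, 83, 83, 80, 83, 81, 79, 85, 87, 97, 129, 131, 128, 125, 129, 128, 128, 128, 127, 128, 131]
135 [82, 89, 93, 90, 56, 57, 56, 54, 57, 57, 57, 57, 57, 52, 55, 53, 61, 56, 54, 51, 54, 85, 81, 90, 89, 85, 87, 81, 84, 85, 91, 89]
140 [83, 85, 90, 87, 55, 58, 62, 50, 55, 55, 51, 36, 36, 35, 34, 42, 43, 42, 44, 59, 61, 64, 63, 62, 68, 79, 82, 83, 86, 85, 85, 87]
145 [86, 84, 91, 85, 55, 54, 59, 39, 41, 46, 46, 47, 47, 45, 47, 37, 36, 39, 42, 42, 40, 42, 40, 35, 29, 38, 80, 80, 84, 87, 82, 86]
150 [86, 78, 80, 84, 57, 61, 58, 58, 63, 64, 63, 62, 64, 61, 60, 62, 61, 63, 63, 63, 63, 64, 61, 63, 63, 55, 87, 86, 90, 90, 83, 84]
155 [85, 82, 82, 87, 62, 67, 84, 85, 84, 82, 85, 85, 84, 85, 84, 87, 86, 86, 85, 85, 86, 86, 85, 86, 86, 82, 68, 81, 84, 85, 84, 86]
160 [85, 90, 88, 83, 83, 67, 78, 77, 77, 78, 79, 79, 79, 77, 77, 78, 78, 77, 78, 78, 78, 78, 77, 78, 80, 75, 59, 85, 90, 90, 86, 85]
175 [91, 89, 85, 91, 88, 63, 76, 77, 78, 78, 79, 78, 78, 77, 76, 77, 78, 77, 77, 77, 78, 77, 78, 79, 78, 75, 58, 85, 84, 87, 90, 82]
195 [85, 81, 79, 83, 91, 57, 75, 78, 77, 77, 78, 77, 78, 78, 79, 78, 77, 78, 78, 79, 79, 79, 78, 79, 77, 72, 54, 85, 81, 76, 75, 84]
235 [91, 83, 92, 87, 84, 79, 66, 76, 75, 76, 130, 133, 130, 130, 131, 132, 130, 130, 133, 128, 132, 130, 79, 81, 80, 73, 64, 83, 82, 88, 88, 89]
```

The pixel rows now show the top face at columns 252–313 with no back face visible, so the box is upright. Release.

Call:
carry_out(increments=[[255,[0,1,-1],0],[150,[0,0,-1],0],[140,[0,0,0],0],[120,[0,0,0],0],[120,[0,0,0],0],[120,[0,0,0],0]])

```text
time: 16.15
tool_pos: [0.5163, -0.2058, 0.1074]
ee_rot: [3.136, -0.003, 1.367]
wrist_force: [-0.3, 0.8, 0.0]
width: 0.0498
finger_force: 0.0
```

```bash
python3 - <<'E'
from fit import *
import cv2
st(MAT); c=robot.get_calibration('wrist'); i=robot.snapshot('wrist'); cv2.imwrite('pics/d3.png',i)
P=w(MAT,np.array([(.0135+a*.018,.0485+.06,z) for a in(-1,1) for z in(.129,.004)])); print(proj(c,P).round(0).tolist())
i=cv2.cvtColor(i,cv2.COLOR_BGR2GRAY)
for r in (135,140,145,150,155,160,175,195): print(r,i[r,236:340:3].tolist())
E
```

```text
t 16.15 frame [  9.8  49.3 107.4] rpy [ 3.136e+00 -3.000e-03  1.367e+00] w 49.8 F [-0.3  0.8  0. ] ff 0.0 q [-0.48  0.13  1.5   0.    1.51 -0.28]
[[254.0, 159.0], [266.0, 140.0], [322.0, 159.0], [305.0, 140.0]]
135 [85, 90, 94, 66, 60, 58, 58, 55, 61, 57, 58, 53, 55, 53, 53, 57, 56, 60, 57, 58, 64, 85, 82, 87, 94, 89, 82, 82, 84, 88, 86, 87, 85, 81, 87]
140 [87, 89, 91, 63, 58, 56, 60, 49, 57, 55, 65, 35, 34, 35, 33, 37, 35, 36, 34, 61, 66, 63, 63, 62, 74, 83, 82, 84, 79, 87, 82, 81, 85, 79, 89]
145 [84, 85, 92, 81, 56, 57, 60, 55, 52, 47, 52, 56, 58, 58, 59, 60, 59, 57, 56, 56, 56, 56, 59, 53, 55, 56, 76, 78, 93, 92, 89, 85, 84, 82, 81]
150 [80, 77, 81, 77, 58, 60, 58, 61, 53, 51, 64, 65, 63, 63, 65, 63, 63, 62, 64, 64, 61, 64, 64, 63, 64, 62, 62, 59, 91, 89, 79, 77, 82, 82, 85]
155 [83, 82, 84, 87, 58, 62, 55, 59, 55, 75, 77, 79, 78, 78, 79, 80, 80, 82, 82, 80, 80, 81, 83, 82, 82, 82, 83, 84, 81, 72, 89, 84, 82, 87, 84]
160 [85, 93, 90, 88, 59, 56, 55, 53, 65, 77, 80, 79, 78, 80, 78, 80, 79, 80, 78, 79, 79, 79, 79, 80, 78, 80, 78, 81, 78, 65, 87, 85, 87, 94, 88]
175 [91, 84, 86, 89, 85, 55, 59, 49, 63, 76, 79, 80, 79, 78, 79, 79, 78, 78, 79, 79, 78, 80, 79, 80, 79, 79, 79, 78, 75, 64, 89, 81, 78, 83, 82]
195 [84, 84, 86, 89, 91, 85, 80, 89, 55, 73, 79, 80, 79, 77, 79, 78, 79, 79, 78, 79, 78, 80, 79, 78, 79, 80, 79, 79, 74, 55, 80, 88, 88, 92, 88]
```

Released; the box stands upright with its centre near mat (15,49) mm. Open more and withdraw upward.

Call:
carry_out(increments=[[0,[0,3,0],0],[0,[0,3,0],0],[0,[0,0,0],0],[0,[0,0,-10],0],[0,[0,0,-30],0],[0,[0,0,-45],0],[0,[0,0,-48],0],[0,[0,0,-48],0]])

```text
time: 17.0
tool_pos: [0.5207, -0.2072, 0.2912]
ee_rot: [3.136, -0.003, 1.367]
wrist_force: [0.8, -0.6, -0.3]
width: 0.0938
finger_force: 0.0
```

```bash
python3 - <<'E'
from h import *
o=st(); st(MAT); import cv2
cv2.imwrite('pics/e1.png',robot.snapshot('side'))
E
```

```text
t 17.0 frame [ -89.7 -428.5  291.2] rpy [ 3.136e+00 -3.000e-03  1.367e+00] w 93.8 F [ 0.8 -0.6 -0.3] ff 0.0 q [-0.48  0.11  1.15  0.    1.87 -0.28]
t 17.0 frame [ 14.4  48.8 291.2] rpy [ 3.136e+00 -3.000e-03  1.367e+00] w 93.8 F [ 0.8 -0.6 -0.3] ff 0.0 q [-0.48  0.11  1.15  0.    1.87 -0.28]
```

Call:
carry_out(increments=[[255,[0,0,0],8.5],[255,[0,0,0],8.5],[255,[0,0,0],8.5],[255,[0,0,0],8.5],[255,[0,0,0],8.5],[255,[0,0,0],8.5],[255,[0,0,0],8.5],[255,[0,0,0],8.5]])

```text
time: 17.85
tool_pos: [0.5211, -0.2074, 0.2892]
ee_rot: [-3.141, -0.007, 0.174]
wrist_force: [0.4, 0.9, -0.1]
width: 0.0329
finger_force: 0.0
```

Call:
carry_out(increments=[[255,[5,-44,0],0],[255,[5,-44,0],0],[255,[5,-44,0],0],[255,[5,-44,0],0],[255,[5,-44,0],0],[255,[5,-44,0],0],[255,[5,-44,0],0],[255,[5,-44,0],0]])

```text
time: 18.65
tool_pos: [0.4969, 0.1478, 0.2901]
ee_rot: [-3.141, -0.008, 0.18]
wrist_force: [0.7, -0.3, -0.4]
width: 0.0003
finger_force: 0.0
```

```bash
python3 - <<'E'
from h import *
st()
import cv2
for n,k in(('side',-.06),('scene',-.005)):
    i=robot.snapshot(n); cv2.imwrite(f'pics/f_{n}.png',i)
    if n=='side':
        q=proj(CAL[n],w(CASE,np.array([(-.035,.03,.052),(-.035,.03,.03)])),k).round(1); print(q.tolist())
        x,y=map(int,q[0]); g=cv2.cvtColor(i,cv2.COLOR_BGR2GRAY)
        for r in range(y-9,y+22): print(r,g[r,x-10:x+14:1].tolist())
E
```

```text
t 18.65 frame [-50.  -74.9 290.1] rpy [-3.141 -0.008  0.18 ] w 0.3 F [ 0.7 -0.3 -0.4] ff 0.0 q [0.18 0.01 1.26 0.   1.86 1.57]
[[291.5, 302.6], [291.0, 309.3]]
293 [174, 174, 175, 175, 175, 175, 174, 109, 132, 133, 134, 161, 180, 163, 105, 107, 107, 112, 182, 177, 177, 175, 175, 173]
294 [174, 174, 175, 175, 175, 176, 174, 123, 132, 133, 134, 156, 178, 123, 104, 108, 107, 107, 133, 180, 125, 127, 177, 174]
295 [173, 173, 174, 176, 175, 176, 174, 138, 131, 132, 134, 149, 181, 164, 104, 108, 109, 106, 107, 128, 102, 109, 180, 177]
296 [175, 175, 177, 174, 174, 174, 175, 140, 130, 133, 133, 146, 185, 183, 105, 107, 108, 108, 107, 105, 106, 110, 180, 176]
297 [177, 177, 175, 175, 173, 173, 173, 132, 131, 134, 133, 138, 182, 129, 106, 107, 107, 107, 107, 108, 105, 110, 181, 176]
298 [178, 176, 175, 173, 172, 174, 174, 145, 96, 133, 132, 135, 179, 103, 106, 109, 109, 108, 109, 107, 105, 110, 181, 178]
299 [176, 174, 174, 173, 173, 172, 161, 129, 97, 111, 121, 123, 139, 120, 105, 108, 110, 110, 111, 107, 111, 169, 181, 178]
300 [178, 176, 175, 175, 175, 175, 158, 167, 164, 165, 169, 168, 17
[... 2231 characters left out ...]
 181, 182, 182, 180, 180, 179, 180, 179, 181, 180, 181, 179, 181, 180, 180]
319 [183, 182, 182, 181, 182, 181, 181, 179, 178, 180, 181, 182, 181, 180, 179, 180, 180, 182, 182, 181, 183, 181, 180, 179]
320 [181, 180, 181, 182, 183, 183, 182, 180, 178, 180, 182, 182, 181, 181, 181, 180, 180, 182, 182, 182, 182, 182, 180, 179]
321 [181, 181, 180, 181, 182, 183, 183, 179, 179, 179, 181, 183, 182, 182, 182, 181, 181, 181, 182, 182, 181, 181, 182, 182]
322 [182, 182, 183, 181, 180, 181, 181, 179, 180, 181, 181, 182, 183, 183, 184, 183, 181, 180, 180, 181, 181, 182, 182, 184]
323 [183, 183, 182, 181, 180, 180, 181, 181, 181, 182, 182, 182, 183, 183, 183, 183, 180, 180, 180, 181, 182, 182, 183, 183]
```

The roller reads at (291.5,303.5) in the side picture, within a pixel of prediction, so the lever is at rest. Go above it.

Call:
carry_out(increments=[[255,[8,-45,20],0],[255,[7,-45,20],0],[255,[0,-16,40],0],[255,[0,0,45],0],[255,[0,0,40],0],[255,[0,0,20],0],[255,[0,0,10],0],[255,[0,0,0],0]])

```text
time: 19.55
tool_pos: [0.4938, 0.2525, 0.0934]
ee_rot: [-3.141, -0.004, 0.179]
wrist_force: [-0.2, 0.1, 0.6]
width: 0.0005
finger_force: 0.0
```

```bash
python3 -c "
from h import *
st()"
```

```text
t 19.55 frame [-34.3  28.6  93.4] rpy [-3.141 -0.004  0.179] w 0.5 F [-0.2  0.1  0.6] ff 0.0 q [ 0.37  0.13  1.52 -0.    1.49  1.76]
```

Call:
carry_out(increments=[[255,[0,-2,8],0],[255,[0,0,6],0],[255,[0,0,0],0]])

```text
time: 19.85
tool_pos: [0.494, 0.2554, 0.0804]
ee_rot: [-3.141, -0.006, 0.18]
wrist_force: [0.2, 0.1, -0.6]
width: 0.0002
finger_force: 0.0
```

Call:
carry_out(increments=[[255,[0,0,3],0],[255,[0,0,0],0]])

```text
time: 20.05
tool_pos: [0.494, 0.2555, 0.0774]
ee_rot: [-3.141, -0.006, 0.18]
wrist_force: [-0.1, 0.9, 0.4]
width: 0.0009
finger_force: 0.0
```

Call:
carry_out(increments=[[255,[0,0,3],0],[255,[0,0,0],0]])

```text
time: 20.25
tool_pos: [0.4938, 0.2554, 0.0741]
ee_rot: [-3.141, -0.006, 0.18]
wrist_force: [-0.2, -0.9, -0.4]
width: 0.0004
finger_force: 0.0
```

Call:
carry_out(increments=[[255,[0,0,3],0],[255,[0,0,0],0]])

```text
time: 20.45
tool_pos: [0.4937, 0.2553, 0.0709]
ee_rot: [-3.141, -0.005, 0.18]
wrist_force: [-0.0, -0.1, -0.1]
width: 0.0006
finger_force: 0.0
```

Call:
carry_out(increments=[[255,[0,0,2],0],[255,[0,0,0],0]])

```text
time: 20.65
tool_pos: [0.4938, 0.2554, 0.069]
ee_rot: [-3.141, -0.006, 0.18]
wrist_force: [-0.1, -0.5, 0.1]
width: 0.0003
finger_force: 0.0
```

Call:
carry_out(increments=[[255,[0,0,2],0],[255,[0,0,0],0]])

```text
time: 20.85
tool_pos: [0.4938, 0.2554, 0.0671]
ee_rot: [-3.141, -0.006, 0.18]
wrist_force: [0.4, 0.4, -0.6]
width: 0.0004
finger_force: 0.0
```

Call:
carry_out(increments=[[255,[0,0,1],0],[255,[0,0,0],0]])

```text
time: 21.05
tool_pos: [0.4939, 0.2554, 0.0663]
ee_rot: [-3.141, -0.006, 0.18]
wrist_force: [0.1, -0.7, 0.2]
width: 0.0
finger_force: 0.0
```

```bash
python3 - <<'E'
from h import *
import cv2
st(); i=robot.snapshot('side'); cv2.imwrite('pics/g1.png',i); st()
g=cv2.cvtColor(i,cv2.COLOR_BGR2GRAY)
for r in range(286,316): print(r,g[r,274:302].tolist())
E
```

```text
t 21.05 frame [-33.7  31.5  66.3] rpy [-3.141 -0.006  0.18 ] w 0.0 F [ 0.1 -0.7  0.2] ff 0.0 q [ 0.38  0.15  1.55 -0.    1.43  1.77]
t 21.1 frame [-33.7  31.5  66.3] rpy [-3.141 -0.006  0.18 ] w 0.3 F [ 0.4 -0.   0.5] ff 0.0 q [ 0.38  0.15  1.55 -0.    1.43  1.77]
286 [200, 198, 199, 202, 37, 37, 47, 57, 60, 48, 48, 48, 47, 47, 47, 47, 49, 46, 48, 50, 50, 51, 51, 47, 46, 46, 47, 44]
287 [200, 199, 201, 202, 83, 36, 42, 48, 51, 48, 46, 47, 47, 46, 48, 46, 47, 46, 46, 45, 47, 45, 45, 47, 45, 45, 45, 45]
288 [199, 198, 199, 180, 68, 31, 39, 43, 46, 44, 44, 44, 44, 43, 43, 44, 43, 41, 43, 43, 42, 42, 42, 41, 42, 42, 42, 43]
289 [198, 200, 199, 176, 138, 141, 67, 34, 35, 35, 35, 34, 35, 35, 35, 34, 35, 33, 33, 33, 31, 31, 33, 32, 33, 32, 32, 36]
290 [200, 201, 200, 176, 181, 197, 184, 145, 146, 146, 145, 147, 147, 146, 145, 146, 148, 187, 186, 186, 186, 186, 185, 186, 185, 186, 186, 185]
291 [201, 202, 199, 176, 204, 202, 203, 195, 195, 195, 197, 197, 196, 196, 195, 195, 195, 205, 204, 203, 204, 204, 204, 204, 204, 203, 203, 204]
292 [199, 200, 200, 178, 207, 201, 201, 203, 206, 209, 208,
[... 2716 characters left out ...]
 161, 151, 151, 136, 125, 125, 126, 127, 125, 122, 124, 204, 200, 201, 201, 201, 201, 201, 202, 201, 203, 204, 205, 205]
312 [189, 171, 170, 170, 159, 153, 154, 144, 126, 126, 126, 125, 123, 126, 192, 202, 200, 202, 203, 203, 203, 203, 201, 201, 204, 203, 205, 205]
313 [173, 170, 171, 169, 160, 150, 153, 146, 124, 125, 125, 125, 129, 194, 206, 202, 202, 203, 203, 205, 205, 203, 202, 202, 204, 203, 203, 205]
314 [170, 170, 169, 170, 160, 149, 150, 145, 124, 124, 122, 121, 127, 209, 203, 202, 201, 203, 204, 206, 207, 204, 203, 202, 202, 202, 203, 202]
315 [171, 169, 169, 169, 165, 160, 151, 150, 122, 127, 195, 193, 191, 206, 204, 202, 203, 203, 203, 205, 205, 203, 202, 201, 200, 200, 200, 200]
```

```bash
python3 -c "
from bench import robot
print(robot.tcp_to_tips)"
```

```text
0.014
```

Call:
carry_out(increments=[[255,[0,0,1.5],0],[255,[0,0,0],0]])

```text
time: 21.3
tool_pos: [0.4939, 0.2554, 0.0647]
ee_rot: [-3.141, -0.006, 0.18]
wrist_force: [1.0, 0.5, 0.1]
width: 0.0009
finger_force: 0.0
```

Call:
carry_out(increments=[[255,[0,0,1.5],0],[255,[0,0,0],0]])

```text
time: 21.5
tool_pos: [0.4939, 0.2554, 0.0631]
ee_rot: [-3.141, -0.006, 0.18]
wrist_force: [-0.7, -0.8, -0.1]
width: 0.0008
finger_force: 0.0
```

Call:
carry_out(increments=[[255,[0,0,1.5],0],[255,[0,0,0],0]])

```text
time: 21.7
tool_pos: [0.4939, 0.2554, 0.0616]
ee_rot: [-3.141, -0.006, 0.18]
wrist_force: [0.3, -0.3, -0.1]
width: 0.0001
finger_force: 0.0
```

```bash
python3 - <<'E'
from h import *
import cv2
i=robot.snapshot('side'); cv2.imwrite('pics/g2.png',i); st()
a=cv2.cvtColor(cv2.imread('pics/g1.png'),cv2.COLOR_BGR2GRAY).astype(int); e=cv2.cvtColor(cv2.imread('pics/f_side.png'),cv2.COLOR_BGR2GRAY).astype(int)
g=cv2.cvtColor(i,cv2.COLOR_BGR2GRAY).astype(int)
for r in range(294,312): print(r,g[r,280:306].tolist())
# where does the finger differ from the free picture
for n,q in(('g1',a),('g2',g)):
    d=abs(q-e*1.135)>18; ys,xs=np.where(d[240:330,260:320]); print(n,'lowest changed rows per col',[(int(c)+260,int(ys[xs==c].max())+240) for c in range(10,55,2) if (xs==c).any()])
P=w(CASE,np.array([(x,y,z) for z in(.0476,.06) for y in(.0315+.0145,) for x in(-.042,-.026)])); print(proj(CAL['side'],P,-.06).round(1).tolist())
E
```

```text
t 21.75 frame [-33.7  31.5  61.7] rpy [-3.141 -0.006  0.18 ] w 0.3 F [-0.3 -0.6  0.1] ff 0.0 q [ 0.38  0.16  1.56 -0.    1.42  1.77]
294 [201, 202, 177, 184, 178, 182, 179, 201, 200, 200, 199, 200, 200, 199, 199, 200, 200, 200, 199, 200, 199, 199, 200, 200, 200, 199]
295 [199, 173, 103, 112, 107, 112, 142, 202, 200, 200, 199, 200, 199, 200, 199, 200, 199, 200, 200, 199, 199, 199, 199, 198, 200, 199]
296 [201, 191, 91, 79, 102, 131, 179, 202, 199, 199, 199, 199, 200, 199, 199, 200, 199, 199, 199, 199, 199, 199, 199, 199, 199, 199]
297 [201, 202, 182, 144, 163, 192, 200, 201, 199, 199, 199, 199, 200, 199, 199, 200, 199, 198, 200, 199, 200, 199, 200, 199, 199, 200]
298 [202, 201, 201, 191, 179, 202, 201, 200, 199, 199, 199, 199, 199, 199, 199, 200, 200, 200, 200, 200, 200, 199, 199, 200, 199, 199]
299 [200, 199, 200, 199, 176, 201, 199, 199, 199, 198, 198, 198, 199, 199, 199, 202, 202, 202, 202, 203, 203, 202, 200, 200, 199, 199]
300 [199, 199, 200, 198, 175, 199, 201, 199, 199, 198, 198, 200, 200, 200, 201, 168, 171, 174, 174, 174, 173, 173, 204, 201, 200, 201]
301 [201, 200, 200, 198,
[... 1369 characters left out ...]
, 125, 203, 202, 201, 201, 203, 201, 201, 201, 201, 204, 204, 205, 205, 204, 202, 202, 202]
g1 lowest changed rows per col [(276, 269), (278, 290), (280, 289), (282, 294), (284, 297), (286, 294), (288, 298), (290, 304), (292, 304), (294, 304), (296, 298), (298, 298), (300, 298), (302, 298), (304, 289), (306, 289), (308, 289), (310, 289), (312, 293), (314, 298)]
g2 lowest changed rows per col [(276, 271), (278, 291), (280, 291), (282, 297), (284, 300), (286, 296), (288, 299), (290, 304), (292, 304), (294, 304), (296, 300), (298, 300), (300, 300), (302, 298), (304, 291), (306, 291), (308, 291), (310, 291), (312, 295), (314, 298)]
[[295.6, 310.7], [287.4, 310.9], [295.9, 306.9], [287.6, 307.1]]
```

```bash
python3 - <<'E'
import cv2,numpy as np
ch="@%#*+=-:. "
for n in('f_side','g2'):
    g=cv2.cvtColor(cv2.imread(f'pics/{n}.png'),cv2.COLOR_BGR2GRAY)[262:322,255:335]
    print(n)
    for r in range(0,60,1): print(262+r,''.join(ch[min(9,int(v)//26)] for v in g[r]))
E
python3 -c "
from h import *
print(proj(CAL['side'],w(CASE,np.array([(-.0337,.0315,.0476),(-.0337,.12,.145),(-.0337,.0315,.145),(-.071,.12,.145),(.004,.12,.145)])),-.06).round(0).tolist())"
```

```text
f_side
262 :::::::::::::::::::-:::::%@@@@@@@@@@@@@#+++++:----------=*+*+:--+++++=::--------
263 :::::::::::::::::::--::::%@@@@@@@@@@@@@%+++++:----------=*+*+:--++++++::--------
264 ::::::::::::::::::-----::%@@@@@@@@@@@@@%+++++=----------=****---++++++:----::---
265 :::::::::::::::::::-:::::@@@@@@@@@@@@@@%++++++-----------*+**=--++++++:---:::---
266 ::::::::::::-:::::-::::::@@@@@@%@%%%%%%%+++++------------*+**=--=+++++---:::::--
267 :===:::::::::--::----::::@@%%%%%@@@@@@@%+++++:-----------+***=--=+++++------::::
268 =+++::::-::::-------:::::@@@@@@@@@@@@@@%++++-------------=***+:-=+++++:------:-:
269 ++++::::::-::---:::--=-::@@@@@@@@@@@@@@%++++:------------=***+:--+++++=:-------:
270 ++++=::::::---:-::--=====@@@@#+=====%@@%+++--------------=****---++++++:--------
271 ++++-:::::::----:--=====+%@@@#------*@@%+++:--------------****=--++++++:--------
272 ++++::::::::---:--======+@@@@#------*@@%+++---------------****=:-=+++++:--------
273 ++++::::::::::-:-=======+%@@@#------*@@%+-----------------+***=:-=+++++:--------
274 ++++:::::::::::-====--==+%@@@%=-----+@@#+:----------------=***=--=*++
[... 8490 characters left out ...]
::::::::=++++:.:-++++++:
315 ++=========::::::--------==++:::::::::::::::::::::::::::::::::::=++++-.:-++++++:
316 +==========::::-------:::--+:.::::::::::::::::::::::::::::::::::-++++-..-++++++=
317 +==========:::-------:::::-+.:::::::::::::::::::::::::::::::::::-++++=..:++++++:
318 ++=========::-------:::::::::::::::::::::::::::::::::::::::::::::+++++..:++++++.
319 ===========--------:::::=::::::::::::::::::::::::::::::::::::::::+++++..:=+++++=
320 -=====-===-------:::::-=:::::::::::::::::::::::::::::::::::::::::+++++:..-++++++
321 =+++++-==-------:::::-=::::::::::::::::::::::::::::::::::::::::::=++++-..-+=++++
[[291.0, 305.0], [297.0, 314.0], [293.0, 272.0], [320.0, 313.0], [274.0, 314.0]]
```

```bash
python3 - <<'E'
from h import *
import cv2
o=st(); c=robot.get_calibration('wrist'); i=robot.snapshot('wrist'); cv2.imwrite('pics/g3.png',i)
t=inv(CASE,o['tool_pos'])[0]
for nm,P in (('tip',t-[0,0,.014]),('tcp',t),('tip back+y',t+[0,.0125,-.014]),('roller top',(-.035,.03,.06)),('rim -x-y',(-.1,-.13,.06)),('rim -x+y',(-.1,.13,.06)),('rim+x+y',(.1,.13,.06))): print(nm,proj(c,w(CASE,np.array([P])))[0].round(0))
g=cv2.cvtColor(i,cv2.COLOR_BGR2GRAY)[:, :]
ch="@%#*+=-:. "
g=cv2.resize(g,(140,70),interpolation=cv2.INTER_AREA)
for r in range(70): print('%3d'%(r*6),''.join(ch[min(9,int(v)//26)] for v in g[r]))
E
```

```text
t 21.75 frame [-33.7  31.5  61.7] rpy [-3.141 -0.006  0.18 ] w 0.3 F [-0.3 -0.6  0.1] ff 0.0 q [ 0.38  0.16  1.56 -0.    1.42  1.77]
tip [281. 240.]
tcp [281. 248.]
tip back+y [263. 240.]
roller top [283. 249.]
rim -x-y [507. 333.]
rim -x+y [144. 333.]
rim+x+y [99. 18.]
  0 ***********************#####=======================+****************************************************************************************
  6 *************************####%%#+===================+**************************************************************************************#
 12 *************************+=+++++++++++++*+++***+++++****************************************************************************************
 18 *************************+===++==============++=+++++*+++*++********************************************************************************
 24 **************************===############################################################################################################%%%
 30 **************************===##%@@##################################################################
[... 8620 characters left out ...]
=========================+%%%%%%%%%%%%%%%%%%%%%%%#==#%%%%%%%%%%%%%%%%%%%%%%%+==============================+#%%%%%%%%%%%
396 %%%%%%%%%%%%%%*===============================%%%%%%%%%%%%%%%%%%%%%%%#==#%%%%%%%%%%%%%%%%%%%%%%%===============================*%%%%%%%%%%%%
402 %%%%%%%%%%%%%%#===============================%%%%%@@@%%%@@@@%%@@@@@%#=+#%%%%%%%%%%%%%%%%%%%%%%#===============================#%%%%%%%%%%%%
408 %%%%%%%%%%%%%%%+==============================#@@@@@@@@@@@@@@@@@@@@@@#+#%%%%%#%%%%%%###%%%%#####+=============================+%%%%%%%%%%%%%
414 %%%%%%%%%%%%%%%################################%%%%%%%%%%%%%%%%%%%%%%%#%%%%%%%%%%%%%%%%%%%%#####*=============================#%%%%%%%%%%%%%
```

The finger hides behind the gripper body in the side view, and at this height it should already have touched. I'll back off and find the roller relative to the tips in the wrist camera.

Call:
carry_out(increments=[[255,[0,0,-25],0],[255,[0,0,-35],0],[255,[-30,0,0],0],[255,[-20,0,0],0],[255,[0,0,0],0]])

```text
time: 22.3
tool_pos: [0.4431, 0.2463, 0.1222]
ee_rot: [-3.14, -0.007, 0.181]
wrist_force: [1.0, 0.2, 0.2]
width: 0.0005
finger_force: 0.0
```

```bash
python3 - <<'E'
from h import *
import cv2
o=st(); c=robot.get_calibration('wrist'); i=robot.snapshot('wrist'); cv2.imwrite('pics/h1.png',i)
for nm,P in (('roller',(-.035,.03,.052)),('rollertop',(-.035,.03,.06)),('pivot',(-.035,-.052,.03)),('rim -x-y',(-.1,-.13,.06)),('rim -x+y',(-.1,.13,.06)),('rim+x+y',(.1,.13,.06))): print(nm,proj(c,w(CASE,np.array([P])))[0].round(0))
g=cv2.cvtColor(i,cv2.COLOR_BGR2GRAY)
n,l,s,cen=cv2.connectedComponentsWithStats((g>185).astype(np.uint8))
for k in range(1,n):
    if s[k,4]>20: print('white',s[k].tolist(),cen[k].round(1))
ch="@%#*+=-:. "
q=g[60:300:4,120:480:3]
for r in range(60): print('%3d'%(60+r*4),''.join(ch[min(9,int(v)//26)] for v in q[r]))
E
```

```text
t 22.3 frame [-85.4  31.6 122.2] rpy [-3.14  -0.007  0.181] w 0.5 F [1.  0.2 0.2] ff 0.0 q [ 0.4   0.01  1.59 -0.    1.53  1.79]
roller [284. 157.]
rollertop [284. 158.]
pivot [377. 154.]
rim -x-y [472. 235.]
rim -x+y [166. 235.]
rim+x+y [136. -43.]
 60 ===+===++====#%%%%%%#******#########******######*#############################################***********=+=====++******
 64 ===++==++====*%%%%%%#*******#######*******######***###########################################************======++******
 68 +===+===++===+%%%%%%%*********************#######*****##*#****#************##*#*****#*#****##*************+======+******
 72 ===++++++++==+%%%%%%%**********************#######*********************************************************=++===+******
 76 +======++++==+%%%%%%%**********************#######********************************************************+=++===+******
 80 ++==+=====+===%%%%%%%**********************#######**********************************************++===============*******
 84 =+===++==++==+#%%%%%%********************=+#######*********************************************+
[... 5949 characters left out ...]
+*******#%%********++++==+===++++++=+++===+====+++==+**********************
280 **********++==++=+++++++===+==++++=++++===++++*******#%%********+++++==++++=++++++===++++++==+=+==+*********************
284 *******+++======++==++===+++++++++++++++++++++*******#%%#*#*#***++++++=+++==+++++=+=+++++++=+==++=**********************
288 +++++++==++++++++++=+++++==+++=++++++=+==+++++*******#%%##***#*#++=++++=++++=++++++++==++++==+=+++**********************
292 ++++++++===+==++=++=+++=+++=+=++++==+++++++++********#%%#*######*+++++++++++++++++======+++===+==+**********************
296 ==+++++++++=+++++++++++++=+++++++++=+++++++++***######%%#*#######+=++++++=++++++++=+==+++=+++++==+**********************
```

```bash
python3 - <<'E'
import cv2
i=cv2.imread('pics/h1.png'); g=cv2.cvtColor(i,cv2.COLOR_BGR2GRAY)
for r in range(134,180,2): print(r,g[r,246:318:3].tolist())
print('tips')
for r in range(236,256,1): print(r,g[r,258:318:5].tolist())
E
```

```text
134 [134, 131, 133, 132, 132, 132, 132, 132, 132, 131, 131, 131, 132, 131, 128, 100, 90, 89, 89, 88, 86, 88, 88, 101]
136 [132, 133, 133, 133, 134, 133, 131, 132, 130, 130, 132, 131, 132, 131, 131, 108, 89, 89, 89, 87, 88, 87, 89, 88]
138 [132, 131, 133, 133, 133, 132, 133, 131, 129, 130, 133, 132, 132, 131, 131, 132, 94, 89, 89, 87, 90, 89, 89, 88]
140 [132, 131, 132, 132, 132, 133, 132, 132, 131, 130, 132, 132, 131, 132, 133, 130, 104, 89, 89, 89, 88, 88, 87, 89]
142 [132, 132, 131, 130, 133, 132, 132, 132, 131, 130, 132, 131, 131, 131, 131, 130, 130, 89, 86, 86, 88, 88, 88, 88]
144 [134, 132, 131, 131, 132, 133, 133, 132, 132, 131, 130, 122, 115, 115, 113, 114, 119, 126, 87, 90, 88, 99, 89, 89]
146 [132, 132, 132, 132, 132, 133, 133, 131, 131, 131, 129, 133, 133, 123, 114, 104, 86, 112, 104, 125, 106, 129, 124, 102]
148 [133, 133, 132, 132, 132, 132, 133, 133, 131, 132, 129, 138, 147, 144, 132, 113, 86, 87, 96, 98, 101, 97, 97, 96]
150 [132, 132, 133, 132, 131, 132, 132, 132, 132, 131, 129, 137, 147, 144, 133, 114, 86, 71, 77, 105, 106, 104, 105, 104]
152 [133, 132, 132, 132, 132,
[... 2213 characters left out ...]
, 127, 125, 125]
244 [128, 129, 125, 99, 79, 81, 79, 85, 124, 126, 126, 126]
245 [128, 129, 119, 81, 77, 71, 79, 78, 109, 126, 125, 126]
246 [128, 130, 91, 79, 77, 71, 79, 80, 86, 122, 125, 126]
247 [128, 121, 78, 77, 79, 72, 79, 80, 80, 107, 125, 125]
248 [130, 99, 77, 78, 79, 70, 79, 79, 80, 85, 126, 123]
249 [129, 86, 78, 78, 78, 70, 79, 81, 81, 83, 127, 123]
250 [128, 80, 78, 78, 79, 72, 79, 81, 79, 81, 128, 126]
251 [127, 79, 76, 79, 78, 72, 79, 80, 79, 82, 128, 125]
252 [128, 80, 77, 78, 79, 74, 79, 81, 80, 82, 126, 125]
253 [127, 80, 77, 79, 78, 73, 79, 78, 82, 82, 124, 126]
254 [127, 77, 76, 78, 80, 74, 80, 81, 81, 82, 125, 126]
255 [128, 78, 79, 78, 80, 73, 82, 80, 82, 82, 127, 126]
```

The wrist view puts the roller at (287,154.5), about (-33, 27.5) mm in the case frame, and the rim size suggests the tool sits about 11 mm higher than reported. So there was simply no contact yet. I'll go back over the roller and creep further down.

Call:
carry_out(increments=[[255,[26,2,0],0],[255,[26,1.5,0],0],[255,[0,0,30],0],[255,[0,0,25],0],[255,[0,0,3],0],[255,[0,0,0],0]])

```text
time: 22.95
tool_pos: [0.4966, 0.2521, 0.0629]
ee_rot: [-3.141, -0.004, 0.18]
wrist_force: [0.7, 0.5, 0.5]
width: 0.0002
finger_force: 0.0
```

Call:
carry_out(increments=[[255,[0,0,1.5],0],[255,[0,0,1.5],0],[255,[0,0,0],0]])

```text
time: 23.25
tool_pos: [0.4973, 0.2527, 0.0621]
ee_rot: [-3.14, -0.008, 0.18]
wrist_force: [-0.6, -0.8, -0.0]
width: 0.0005
finger_force: 0.0
```

Call:
carry_out(increments=[[255,[0,0,1.5],0],[255,[0,0,0],0]])

```text
time: 23.45
tool_pos: [0.4967, 0.2524, 0.0597]
ee_rot: [-3.141, -0.007, 0.18]
wrist_force: [-0.2, -0.4, -0.5]
width: 0.0002
finger_force: 0.0
```

Call:
carry_out(increments=[[255,[0,0,1.5],0],[255,[0,0,0],0]])

```text
time: 23.65
tool_pos: [0.4965, 0.2523, 0.0577]
ee_rot: [-3.141, -0.006, 0.18]
wrist_force: [0.5, 0.8, 0.1]
width: 0.0006
finger_force: 0.0
```

Call:
carry_out(increments=[[255,[0,0,1.5],0],[255,[0,0,0],0]])

```text
time: 23.85
tool_pos: [0.4965, 0.2523, 0.0561]
ee_rot: [-3.141, -0.006, 0.18]
wrist_force: [0.1, 0.3, -0.4]
width: 0.0006
finger_force: 0.0
```

Call:
carry_out(increments=[[255,[0,0,1.5],0],[255,[0,0,0],0]])

```text
time: 24.05
tool_pos: [0.4965, 0.2523, 0.0546]
ee_rot: [-3.141, -0.006, 0.18]
wrist_force: [-0.7, 0.2, -0.2]
width: 0.0003
finger_force: 0.0
```

Call:
carry_out(increments=[[255,[0,0,1.5],0],[255,[0,0,0],0]])

```text
time: 24.25
tool_pos: [0.4965, 0.2523, 0.0531]
ee_rot: [-3.141, -0.006, 0.18]
wrist_force: [-0.1, -1.2, 0.3]
width: 0.0005
finger_force: 0.0
```

```bash
python3 - <<'E'
from h import *
import cv2
st(); i=robot.snapshot('side'); cv2.imwrite('pics/k1.png',i)
ch="@%#*+=-:. "
g=cv2.cvtColor(i,cv2.COLOR_BGR2GRAY)[290:318,270:325]
for r in range(28): print(290+r,''.join(ch[min(9,int(v)//26)] for v in g[r]), g[r,18:24].tolist())
E
```

```text
t 24.25 frame [-31.7  28.   53.1] rpy [-3.141 -0.006  0.18 ] w 0.5 F [-0.1 -1.2  0.3] ff 0.0 q [ 0.37  0.17  1.56 -0.    1.41  1.76]
290 ::::::+%%%#%%%%%%%%%%%%%%%%%%%%%%%%%%%%%%%%%%%%%%%+++++ [47, 45, 46, 48, 46, 48]
291 ::::::=%%%%%%%%%%%%%%%%%%%%%%%%%%%%%%%%%%%%%%%%%%#:++++ [44, 43, 43, 45, 44, 44]
292 ::::::=%%%%%%%%%%%%%%%%%%%%%%%%%%%%%%%%%%%%%%%%%+::::-+ [40, 40, 39, 39, 40, 40]
293 ::::::-:=%%##########+####+++++++==*========::::::=:::+ [68, 68, 72, 107, 71, 72]
294 ::::::-:::::::::::::::::::::::::::::::::::::::::::=:::+ [186, 186, 187, 191, 186, 186]
295 ::::::-::::..:::::::::::::::::::::::::::::-::::::-+:::= [202, 203, 203, 203, 203, 202]
296 ::::::-:::---==:::::::::::::::::::::::::=++++-::-++-.:- [200, 200, 200, 199, 199, 199]
297 ::::::-:::****=:::::::::::::::::::::::::-*+=+:::=++-.:- [199, 200, 199, 199, 199, 200]
298 ::::::::::-=*+::::::::::::::::::::::::::::+:::::=++=.:- [198, 199, 199, 199, 198, 199]
299 ::::::::::::=:::::::::::::::::::::::::::::=:::::++++..: [198, 199, 200, 199, 199, 198]
300 ::::::::::::-:::::::::::::::::::::::::::::-:::::++++..: [199, 198, 198, 198,
[... 857 characters left out ...]
:::::::::::::::::::::::::-++++-. [127, 205, 201, 202, 201, 201]
311 ::::::---===+++++++:::::::::::::::::::::::::::::-++++=. [124, 203, 200, 201, 201, 200]
312 :::::----===++++++:::::::::::::::::::::::::::::::+++++. [192, 202, 200, 201, 203, 203]
313 ::::-----===+++++::::::::::::::::::::::::::::::::+++++. [205, 201, 201, 204, 204, 205]
314 :::------===+++++.:::::::::::::::::::::::::::::::=++++: [202, 202, 201, 204, 203, 206]
315 ::--------==++:::::::::::::::::::::::::::::::::::=++++- [204, 202, 203, 203, 203, 205]
316 -------:::--+:.::::::::::::::::::::::::::::::::::-++++- [204, 203, 204, 205, 203, 204]
317 -------::::-+.:::::::::::::::::::::::::::::::::::-++++= [205, 204, 204, 206, 205, 203]
```

Call:
carry_out(increments=[[255,[0,0,2],0],[255,[0,0,0],0]])

```text
time: 24.5
tool_pos: [0.4965, 0.2523, 0.0511]
ee_rot: [-3.141, -0.006, 0.18]
wrist_force: [-0.9, -0.8, 0.1]
width: 0.0008
finger_force: 0.0
```

Call:
carry_out(increments=[[255,[0,0,2],0],[255,[0,0,0],0]])

```text
time: 24.7
tool_pos: [0.4965, 0.2523, 0.049]
ee_rot: [-3.141, -0.006, 0.18]
wrist_force: [0.6, -0.1, -0.6]
width: 0.0003
finger_force: 0.0
```

Call:
carry_out(increments=[[255,[0,0,2],0],[255,[0,0,0],0]])

```text
time: 24.9
tool_pos: [0.4969, 0.2524, 0.0474]
ee_rot: [-3.141, -0.007, 0.18]
wrist_force: [0.6, 0.6, 0.2]
width: 0.0006
finger_force: 0.1
```

Call:
carry_out(increments=[[255,[0,0,2],0],[255,[0,0,0],0]])

```text
time: 25.1
tool_pos: [0.4969, 0.253, 0.0457]
ee_rot: [-3.139, -0.007, 0.18]
wrist_force: [-0.2, 1.7, 2.1]
width: 0.0003
finger_force: 1.3
```

First contact comes near reported z 0.047, with a sideways +y component, so I'm on the roller's +y flank. Raise and shift 5 mm towards −y.

Call:
carry_out(increments=[[255,[0,0,-7],0],[255,[0,5,0],0],[255,[0,0,3],0],[255,[0,0,0],0]])

```text
time: 25.5
tool_pos: [0.4971, 0.2469, 0.0486]
ee_rot: [-3.141, -0.005, 0.18]
wrist_force: [-0.4, -0.4, -0.5]
width: 0.0003
finger_force: 0.0
```

Call:
carry_out(increments=[[255,[0,0,1.5],0],[255,[0,0,0],0]])

```text
time: 25.7
tool_pos: [0.4973, 0.2473, 0.0473]
ee_rot: [-3.141, -0.005, 0.18]
wrist_force: [0.3, -0.4, 0.3]
width: 0.0005
finger_force: 0.0
```

Call:
carry_out(increments=[[255,[0,0,1.5],0],[255,[0,0,0],0]])

```text
time: 25.9
tool_pos: [0.4977, 0.2476, 0.0465]
ee_rot: [-3.141, -0.006, 0.18]
wrist_force: [-0.6, -0.5, 1.6]
width: 0.0005
finger_force: 0.6
```

Call:
carry_out(increments=[[255,[0,0,1.5],0],[255,[0,0,0],0]])

```text
time: 26.1
tool_pos: [0.4978, 0.2478, 0.0452]
ee_rot: [-3.14, -0.007, 0.18]
wrist_force: [-0.2, 0.9, 1.6]
width: 0.0007
finger_force: 0.9
```

Call:
carry_out(increments=[[255,[0,0,2],0],[255,[0,0,2],0],[255,[0,0,2],0],[255,[0,0,0],0]])

```text
time: 26.5
tool_pos: [0.4978, 0.2473, 0.0386]
ee_rot: [-3.141, -0.006, 0.18]
wrist_force: [-0.1, -0.9, 4.5]
width: 0.0007
finger_force: 1.1
```

```bash
python3 - <<'E'
from h import *
import cv2
st(); i=robot.snapshot('side'); cv2.imwrite('pics/k2.png',i); o=st()
ch="@%#*+=-:. "
g=cv2.cvtColor(i,cv2.COLOR_BGR2GRAY)[296:320,270:325]
for r in range(24): print(296+r,''.join(ch[min(9,int(v)//26)] for v in g[r]), g[r,18:24].tolist())
for d in (0,4,7.5,10,15,22):
    z=.052-d/1e3; print(d,proj(CAL['side'],w(CASE,np.array([(-.035,.03,z)])),-.06).round(1).tolist())
E
```

```text
t 26.5 frame [-31.3  22.8  38.6] rpy [-3.141 -0.006  0.18 ] w 0.7 F [-0.1 -0.9  4.5] ff 1.1 q [ 0.36  0.18  1.58 -0.    1.38  1.75]
t 26.55 frame [-31.3  22.8  38.8] rpy [-3.141 -0.006  0.18 ] w 0.7 F [ 0.7 -0.3  2.3] ff 1.1 q [ 0.36  0.18  1.58 -0.    1.38  1.75]
296 :::::--=#%%%%%###########++###+++++++=========:::++-.:- [52, 68, 53, 69, 71, 68]
297 :::::-:::::::::::::::::::::::::::::::::::::::::::++-.:- [185, 187, 185, 186, 186, 185]
298 :::::-.:::::.::::::::::::::::::::::::::::::::::--++=.:- [203, 202, 202, 202, 202, 202]
299 :::::-:::----==::::::::::::::::::::::::=++++:::=++++..: [198, 199, 198, 199, 199, 199]
300 :::::-:::=****-::::::::::::::::::::::::=**=-:::+++++.:: [198, 198, 198, 199, 199, 198]
301 :::::-::::=++::::::::::::::::::::::::::::=:::::+++++::: [199, 199, 198, 198, 198, 199]
302 :::::=:::::--::::::::::::::::::::::::::::=:::::=++++-.: [198, 198, 198, 199, 198, 198]
303 :::::=.::::::::::::::::::::::::::::::::::-:::::=++++-.. [198, 197, 197, 197, 196, 198]
304 :::::::::::::::::::::::::::::--::::::::::::::-:-++++-.. [198, 205, 204, 204, 205, 205]
305 ::::::::::::::====
[... 761 characters left out ...]
+++. [205, 202, 200, 202, 203, 204]
314 :::------===+++++.:::::::::::::::::::::::::::::::=++++: [202, 201, 201, 203, 203, 205]
315 ::--------==++:::::::::::::::::::::::::::::::::::=++++- [203, 202, 202, 202, 202, 205]
316 --------::--+::::::::::::::::::::::::::::::::::::-++++- [203, 202, 204, 204, 202, 203]
317 ------:::::=+.:::::::::::::::::::::::::::::::::::-++++= [203, 203, 205, 204, 205, 202]
318 -----:::::::::::::::::::::::::::::::::::::::::::::+++++ [203, 202, 203, 204, 205, 203]
319 ----::::-=::::::::::::::::::::::::::::::::::::::::+++++ [202, 200, 202, 203, 204, 203]
0 [[291.5, 302.6]]
4 [[291.4, 303.9]]
7.5 [[291.3, 304.9]]
10 [[291.3, 305.7]]
15 [[291.2, 307.2]]
22 [[291.0, 309.3]]
```

Call:
carry_out(increments=[[255,[0,0,2],0],[255,[0,0,2],0],[255,[0,0,2],0],[255,[0,0,2],0],[255,[0,0,0],0]])

```text
time: 27.05
tool_pos: [0.4977, 0.2473, 0.0306]
ee_rot: [-3.141, -0.006, 0.18]
wrist_force: [0.8, -1.3, 3.5]
width: 0.0004
finger_force: 1.4
```

```bash
python3 - <<'E'
from h import *
import cv2
st(); i=robot.snapshot('side'); cv2.imwrite('pics/k3.png',i); o=st()
g={n:cv2.cvtColor(cv2.imread(f'pics/{n}.png'),cv2.COLOR_BGR2GRAY).astype(float) for n in('k1','k2','k3')}
for n in g: print(n,[(r,int(g[n][r,289:294].mean())) for r in range(300,320)])
E
```

```text
t 27.05 frame [-31.4  22.9  30.6] rpy [-3.141 -0.006  0.18 ] w 0.4 F [ 0.8 -1.3  3.5] ff 1.4 q [ 0.36  0.18  1.59 -0.    1.36  1.75]
t 27.1 frame [-31.4  22.9  30.7] rpy [-3.141 -0.006  0.18 ] w 0.2 F [ 0.5 -1.   3.5] ff 1.4 q [ 0.36  0.18  1.59 -0.    1.36  1.75]
k1 [(300, 198), (301, 195), (302, 238), (303, 249), (304, 248), (305, 245), (306, 234), (307, 190), (308, 195), (309, 203), (310, 202), (311, 201), (312, 201), (313, 203), (314, 203), (315, 203), (316, 203), (317, 204), (318, 204), (319, 203)]
k2 [(300, 198), (301, 198), (302, 198), (303, 197), (304, 204), (305, 241), (306, 249), (307, 247), (308, 243), (309, 228), (310, 189), (311, 195), (312, 201), (313, 202), (314, 202), (315, 202), (316, 203), (317, 203), (318, 203), (319, 202)]
k3 [(300, 185), (301, 201), (302, 198), (303, 197), (304, 198), (305, 197), (306, 197), (307, 206), (308, 244), (309, 249), (310, 246), (311, 239), (312, 214), (313, 200), (314, 201), (315, 202), (316, 202), (317, 204), (318, 203), (319, 202)]
```

The image shift of 5.6 px puts the roller down about 18 mm, against 16 mm by travel. Press 4 mm more and hold for a second.

Call:
carry_out(increments=[[255,[0,0,2],0],[255,[0,0,2],0],[255,[0,0,0],0]])

```text
time: 27.4
tool_pos: [0.4977, 0.2475, 0.0266]
ee_rot: [-3.141, -0.006, 0.18]
wrist_force: [0.7, -0.6, 4.0]
width: 0.0002
finger_force: 1.5
```

```bash
python3 - <<'E'
from h import *
import cv2
st(); i=robot.snapshot('side'); cv2.imwrite('pics/k4.png',i)
g=cv2.cvtColor(i,cv2.COLOR_BGR2GRAY).astype(float); print([(r,int(g[r,289:294].mean())) for r in range(304,320)])
E
```

```text
t 27.4 frame [-31.4  23.   26.6] rpy [-3.141 -0.006  0.18 ] w 0.2 F [ 0.7 -0.6  4. ] ff 1.5 q [ 0.36  0.19  1.6  -0.    1.35  1.75]
[(304, 198), (305, 198), (306, 197), (307, 197), (308, 194), (309, 232), (310, 248), (311, 247), (312, 242), (313, 225), (314, 185), (315, 195), (316, 203), (317, 203), (318, 203), (319, 202)]
```

Call:
carry_out(increments=[[255,[0,0,0],0],[255,[0,0,0],0],[255,[0,0,0],0],[255,[0,0,0],0],[255,[0,0,0],0],[255,[0,0,0],0],[255,[0,0,0],0],[255,[0,0,0],0]])

```text
time: 28.25
tool_pos: [0.4977, 0.2475, 0.0269]
ee_rot: [-3.141, -0.006, 0.18]
wrist_force: [0.5, -1.7, 3.3]
width: 0.0006
finger_force: 1.6
```

The roller has dropped about 22 mm, so it is level at 4 N, and it has been held about a second. Release it slowly and retreat.

Call:
carry_out(increments=[[255,[0,0,0],0],[255,[0,0,-10],0],[255,[0,0,-15],0],[255,[0,0,-30],0],[255,[0,0,-45],0],[255,[0,0,-45],0],[255,[-30,0,-30],0],[255,[-40,0,0],0]])

```text
time: 29.05
tool_pos: [0.43, 0.2361, 0.2073]
ee_rot: [-3.137, -0.016, 0.18]
wrist_force: [0.3, -0.9, -0.3]
width: 0.0006
finger_force: 0.0
```

Call:
carry_out(increments=[[255,[-40,0,0],0],[255,[-20,0,0],0],[255,[0,0,0],0]])

```text
time: 29.35
tool_pos: [0.3667, 0.2242, 0.2019]
ee_rot: [-3.139, -0.007, 0.182]
wrist_force: [1.0, -0.1, -0.0]
width: 0.0005
finger_force: 0.0
```

```bash
python3 - <<'E'
from h import *
import cv2
st(); i=robot.snapshot('side'); cv2.imwrite('pics/m1.png',i)
g=cv2.cvtColor(i,cv2.COLOR_BGR2GRAY).astype(int); print([(r,int(g[r,289:294].mean())) for r in range(296,318)])
# box upright/static check: compare silhouette against the picture after release
e=cv2.cvtColor(cv2.imread('pics/f_side.png'),cv2.COLOR_BGR2GRAY).astype(int)
print('projected box',proj(CAL['side'],w(MAT,np.array([(.0145+a*.018,.0485+b*.06,z) for z in(.004,.129) for a in(-1,1) for b in(-1,1)])),-.06).round(0).tolist())
for r in range(110,196,6): print(r,''.join("@%#*+=-:. "[min(9,int(v)//26)] for v in g[r,270:350]))
E
```

```text
t 29.35 frame [-164.5   23.4  201.9] rpy [-3.139 -0.007  0.182] w 0.5 F [ 1.  -0.1 -0. ] ff 0.0 q [ 0.42 -0.19  1.62  0.    1.71  1.8 ]
[(296, 152), (297, 150), (298, 142), (299, 124), (300, 175), (301, 216), (302, 232), (303, 241), (304, 242), (305, 235), (306, 222), (307, 175), (308, 181), (309, 187), (310, 186), (311, 186), (312, 186), (313, 187), (314, 188), (315, 188), (316, 188), (317, 189)]
projected box [[309.0, 172.0], [298.0, 195.0], [298.0, 170.0], [286.0, 193.0], [313.0, 136.0], [300.0, 158.0], [300.0, 133.0], [287.0, 155.0]]
110 :::=+++++==+++++++++++++++++++++++++++++++*=====++++++++++++++++++++++++++++++++
116 :::=++++++++=+++++++++******++++++++++++++======++++++++++++-----------=++++++++
122 :::---------====+=*+++++===++++++++++++++*====++++++++=+=+++++++++++++++++++++++
128 ==::::::::::::::::::::::::::::::::::::::::::::::::::::::::::::::::::::::::::----
134 +=:::::=++++++++-::::::::::::::::::::::::+++++++====-:::::::::::::::::::::::::::
140 +*++++++++++++=::::::::::::-++---=+*+++++#*=++++++*##::---::::::::::::::::::::::
146 +*+++++++++++-::::::::::++=:::::::-++*########+++*#@@%++++::::::::::::::::::::::
152 +*+++++++-:::::-++++++++++=+====++*%####%%@@@@%@@@@@@*++-:::::::::::::::::::::::
158 +++++-::::::++++++*+++++++====+*%####%###@@@@@@@@@@@#+++++++++++++=====--:::::::
164 ::::::::=++++++++++++++++++++++%#%%#**##%@@@@@@@@#++++++++++++++++++++++++++==::
170 ::::=++++++++++++++***####**++#%#****#%####=+++++++++++++++++++++++++++++++:::::
176 =+++++++++++++++++++++++++++++%##+######++++++++++++++++++++++++++++++++=:::::::
182 ++++++++++++++++*@@@@@@@@@@@@@%%#####+++++++++++++++++++++++++++++++++::::::::::
188 ++++++++++++++@@@@@@@@@@@@@@@@@%#####*+++++++++++++++=+++++++++++++=::::::::::::
194 ::::-:-:=-===%@@@@@@@@@@@@@@@@@@%*#**=+++++++++++++++++++++++++++:::::::::::::::
```

```bash
python3 -c "
from bench import robot
print(robot.close_job())"
```

```text
the job is handed in; nothing more can be done
None
```

I've handed the job in, at about 29 s of the 72 s allowed, but no verdict came back. My last camera and force readings show the lid open, the slide box upright on the mat, the lever pressed to about level for a second and sprung back, and the arm clear of everything.

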